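Charge the paint cups with mixing balls

ROBOT

A 7-joint arm with a two-finger parallel gripper is mounted at the origin on a cart in front of the work surface, level with it; the furniture and walls round the work are solid. World frame = base frame: x ahead of the robot, y to its left, z up, the work surface at z = 0. Lengths are in m, angles in rad, forces in N, time in s.
With the tool pointing down it reaches from about 0.425 to 0.975 m from the base axis. Payload 16.7 kg.
Tool frame: the origin (TCP) lies midway between the tips of the shut fingers; the grasp point (between the pads) lies 19 mm behind it (robot.tcp_to_grasp is the distance from the TCP to the grasp point, in m); z points along the fingers, y is the line along which they close (so a half turn about z gives the same grasp; the last joint's range is limited). The gripper opens to 85 mm and grips with 20 to 120 N. Pads are 22 mm wide; open, the fingers measure 114 mm over their backs; the gripper's body (76 mm by 85 mm) begins 54 mm behind the grasp point. The pads swing forward as they close: fully open they stand 13 mm farther back than shut.
Start: joints at [1.159, 0.426, 0.074, 1.606, -0.034, 1.111, -0.067], TCP at [0.175, -0.652, 0.231] pointing down, gripper open.
Joint ranges: [-2.85, 2.85], [-0.5, 2.14], [-1.23, 1.37], [0.21, 2.46], [-1.02, 4.16], [0.16, 2.05], [-2.73, 2.73]. Speed limits (rad/s): [1.89, 1.89, 2.39, 2.39, 3.01, 3.01, 3.01].

INTERFACE

Orientations are given as a unit quaternion [x, y, z, w].
In Python, from rig import robot gives the robot as it stands. The module is installed in compiled form; this text tells all that it offers.
- The arm moves only by the tool arm_command, never from a script. Its argument "targets" is a list of rows, each a list of 7 numbers: the shift along the tool's x, y, z in cm, then the turn, a rotation vector about the tool's x, y, z in degrees, then the finger opening in cm, from 0 to 8.54. A call has 1 to 8 rows; each row shifts and turns the commanded pose from where the row before left it, along the tool's axes as they then stand; what a row does not reach is not made up. A row lasts 1/10 s, in which the tool goes at most 50 mm and 8.59 degrees, less where a joint would pass 70% of its speed; a pose out of reach is approached as far as the arm can. A call with a gripper value outside its range is refused whole. The fingers move at their own pace and stop on an object; "grip_force" is the grip in N (left out, the last holds). Time passes only in rows, so rows that do not move let the fingers close. It gives the time, the measured TCP pose, the force, the opening and the grip force at its end, in the units of the state.
- robot.get_obs(): the state, without advancing time (a new reading comes with each control period).
- robot.grab_frame(name): name is "scene" or "top"; returns (picture, depth): 480x640x3 uint8, red, green, blue; 480x640 float32, m along the optical axis (not along the pixel's ray), 0 where there is no reading.
- robot.camera_model(name): a dict with "fx", "fy", "cx", "cy" (pixels), "D" ([k1, k2, p1, p2, k3] as OpenCV has them; the pictures are not rectified), "view" (4x4, takes a point from world to camera coordinates). Camera axes: x right, y down, z forward; pixel columns grow to the right and rows downward; lengths in m; the calibration is good to about 2 mm. A picture is of the moment at which its call begins. camera_model takes no time and is no camera call.
- robot.close_job(): hands the job in; it is judged then, once.
The state is a dict: "time": time; "q": joint angles; "dq": joint speeds; "tau": joint torques, N m; "eef_pos": TCP position; "eef_rot": TCP orientation; "wrist_force": force on the tool from outside, world axes, zero at the start; "torque": the same for the moment, N m; "finger_gap": finger opening in m; "gripper_force": force on a finger pad.
Only numpy, scipy, OpenCV 4.12 (cv2) and the standard library are available. Lean on these libraries where they do the work, as an engineer would, in place of code of your own. Each camera call takes 0.05 s, during which the arm holds its last target. There are 200 camera calls.

TASK

Give every paint cup on the table exactly one steel mixing ball from the hopper: stand the cups one after another on the hopper's round mark, draw the gate only so far that one more ball runs into the cup, and set each charged cup upright on the shaker's plate. Push the hopper's gate fully shut again, with the unused balls still in their wells, and only when all that is done turn the shaker's timer knob clockwise to its end stop. Leave the eraser, the ink bottle and the roll of tape where they are.

Things in the scene. Friction and masses are not known exactly. Their poses are not given: they have to be found in the camera images.
- hopper: Ball hopper fixed to the table: a grey foot plate 100 x 270 mm, 4 mm thick, and on it a tower 104 mm long (y), 28 mm thick (x), 172 mm high, flared mouth 54 mm wide to z 192 mm. Origin on the table under the tower's middle, z up. Its own y axis runs along the tower from the cup's stand (y -145 mm) to the gate's handle (y +85 mm when shut). One cheek of the tower is clear plastic.
- hopper_wells (a point): Middle of the row of four square wells in the tower, at the top of the gate (z 139 mm), hopper x 0, y 0; axes as the hopper's. The wells are 20 mm wide, at y -36, -12, +12 and +36 mm; each holds one steel ball, which lies on the sliding gate, their common floor. A ball whose centre is higher than 138 mm in the tower is still in its well.
- hopper_lip (a point): Lip of the aluminium gutter, at hopper y -112 mm, z 70 mm; axes as the hopper's. The gutter, 20 mm wide inside, lies under the gate, falls by 14 degrees towards -y and ends here, its side walls reaching to z 90 mm: a ball that falls through the gate rolls off the lip and flies into a cup that stands on the mark.
- hopper_spot (a point): Centre of the dark round mark 58 mm across on the hopper's foot, 4 mm above the table, 33 mm from the gutter's lip: the stand where a cup is put to catch a ball (up to 5 mm off centre is good). Axes as the hopper's. A low square pen, 66 mm wide inside, 4 mm thick, sides along the hopper's x and y, runs round it, its top 12 mm above the table; the cup stands inside it.
- gate (a joint): Slide of the hopper's gate in m: 0 shut, 0.100 fully open; pulled to the hopper's +y it opens, and it stays where it is left (1.5 N of friction). The wells open in turn, the one nearest the lip first: balls fall at about 0.020, 0.044, 0.068 and 0.092, so 0.033, 0.057 and 0.081 are midway after one, two and three balls. Emptied wells may be covered again.
- gate_grip (a point): Grip point on the gate's handle, an upright wooden block 22 mm (hopper x) by 14 mm (hopper y), from z 136 to 184 mm over the table; the point is on its centre line at z 172 mm and moves with the gate. The tower's end wall is 26 mm from the block when the gate is shut. Axes as the hopper's.
- shaker: Flat paint shaker, fixed to the table: a grey housing 110 (x) x 240 (y) mm with the plate on top, and in front of it (-x) a console 94 x 120 mm, 30 mm high, with the timer knob at x -98 mm, y 0. Origin: on the table under the plate's centre; z up.
- plate (a point): Centre of the shaker's plate, a rubber mat 100 (x) x 230 (y) mm, 24 mm above the table, with a steel rail round it 10 mm higher than the mat. Axes as the shaker's. Three cups fit side by side along y, for instance 75 mm apart.
- timer (a joint): Angle of the timer knob in rad: grows clockwise seen from above, from 0 to the end stop at 2.4; stays where it is left. The torque needed is about 0.03 N m.
- timer_grip (a point): On the timer knob's axis at the height to grip: the black bar across the knob. The bar lies along the shaker's x axis when the knob reads 0 and turns with it. The bar is 42 mm long, 14 mm thick, 32 mm high, its top 7 mm above this point; hold it across its thickness.
- cup0: White plastic paint cup, open at the top: 56 mm wide at the rim, 54 mm at the foot, 60 mm high, wall 3 mm, inner floor 4 mm up, about 60 g. Origin: centre of the underside; z up when it stands. Two or three of the three cups are there; the others are absent.
- cup1: White plastic paint cup, open at the top: 56 mm wide at the rim, 54 mm at the foot, 60 mm high, wall 3 mm, inner floor 4 mm up, about 60 g. Origin: centre of the underside; z up when it stands. Two or three of the three cups are there; the others are absent.
- cup2: White plastic paint cup, open at the top: 56 mm wide at the rim, 54 mm at the foot, 60 mm high, wall 3 mm, inner floor 4 mm up, about 60 g. Origin: centre of the underside; z up when it stands. Two or three of the three cups are there; the others are absent.
- ball0: Steel mixing ball 16 mm in diameter, 17 g; origin at its centre. At the start it lies in the hopper's well number 1 counted from the lip (hopper y -36 mm, z 147 mm).
- ball1: Steel mixing ball 16 mm in diameter, 17 g; origin at its centre. At the start it lies in the hopper's well number 2 counted from the lip (hopper y -12 mm, z 147 mm).
- ball2: Steel mixing ball 16 mm in diameter, 17 g; origin at its centre. At the start it lies in the hopper's well number 3 counted from the lip (hopper y 12 mm, z 147 mm).
- ball3: Steel mixing ball 16 mm in diameter, 17 g; origin at its centre. At the start it lies in the hopper's well number 4 counted from the lip (hopper y 36 mm, z 147 mm).
- bystander_eraser: Grey lump of kneaded eraser 30 x 38 x 17 mm lying on the table; leave it alone.
- bystander_ink: Green ink bottle with black cap, 45 mm square, 70 mm high, standing on the table; leave it alone.
- bystander_tape: Roll of masking tape 100 mm across, 25 mm high, lying on the table; leave it alone.
There are look-alikes about, which are no part of the job. Leave any orange or pink look-alike of the cup1 alone.

How it is judged:
On the way, in this order (a step that is already met when the one before it is completed fails the run):
1. every cup stands on the shaker's plate with exactly one ball in it, the other balls are in the hopper and the gate is shut (((horizontal distance between ball0 and cup0 below 0.024 m and z of ball0 in the frame of cup0 between 0.004 and 0.045 m) or (horizontal distance between ball1 and cup0 below 0.024 m and z of ball1 in the frame of cup0 between 0.004 and 0.045 m) or (horizontal distance between ball2 and cup0 below 0.024 m and z of ball2 in the frame of cup0 between 0.004 and 0.045 m) or (horizontal distance between ball3 and cup0 below 0.024 m and z of ball3 in the frame of cup0 between 0.004 and 0.045 m)) and not ((horizontal distance between ball1 and cup0 below 0.024 m and z of ball1 in the frame of cup0 between 0.004 and 0.045 m) and (horizontal distance between ball0 and cup0 below 0.024 m and z of ball0 in the frame of cup0 between 0.004 and 0.045 m)) and not ((horizontal distance between ball2 and cup0 below 0.024 m and z of ball2 in the frame of cup0 between 0.004 and 0.045 m) and (horizontal distance between ball0 and cup0 below 0.024 m and z of ball0 in the frame of cup0 between 0.004 and 0.045 m)) and not ((horizontal distance between ball2 and cup0 below 0.024 m and z of ball2 in the frame of cup0 between 0.004 and 0.045 m) and (horizontal distance between ball1 and cup0 below 0.024 m and z of ball1 in the frame of cup0 between 0.004 and 0.045 m)) and not ((horizontal distance between ball3 and cup0 below 0.024 m and z of ball3 in the frame of cup0 between 0.004 and 0.045 m) and (horizontal distance between ball0 and cup0 below 0.024 m and z of ball0 in the frame of cup0 between 0.004 and 0.045 m)) and not ((horizontal distance between ball3 and cup0 below 0.024 m and z of ball3 in the frame of cup0 between 0.004 and 0.045 m) and (horizontal distance between ball1 and cup0 below 0.024 m and z of ball1 in the frame of cup0 between 0.004 and 0.045 m)) and not ((horizontal distance between ball3 and cup0 below 0.024 m and z of ball3 in the frame of cup0 between 0.004 and 0.045 m) and (horizontal distance between ball2 and cup0 below 0.024 m and z of ball2 in the frame of cup0 between 0.004 and 0.045 m)) and x of cup0 in the frame of plate between -0.05 and 0.05 m and y of cup0 in the frame of plate between -0.115 and 0.115 m and z of cup0 in the frame of plate between -0.006 and 0.006 m and angle between each of cup0, cup1, cup2's own z axis and vertical below 0.1 rad and linear speed of each of cup0, cup1, cup2 below 0.02 m/s and ((horizontal distance between ball0 and cup1 below 0.024 m and z of ball0 in the frame of cup1 between 0.004 and 0.045 m) or (horizontal distance between ball1 and cup1 below 0.024 m and z of ball1 in the frame of cup1 between 0.004 and 0.045 m) or (horizontal distance between ball2 and cup1 below 0.024 m and z of ball2 in the frame of cup1 between 0.004 and 0.045 m) or (horizontal distance between ball3 and cup1 below 0.024 m and z of ball3 in the frame of cup1 between 0.004 and 0.045 m)) and not ((horizontal distance between ball1 and cup1 below 0.024 m and z of ball1 in the frame of cup1 between 0.004 and 0.045 m) and (horizontal distance between ball0 and cup1 below 0.024 m and z of ball0 in the frame of cup1 between 0.004 and 0.045 m)) and not ((horizontal distance between ball2 and cup1 below 0.024 m and z of ball2 in the frame of cup1 between 0.004 and 0.045 m) and (horizontal distance between ball0 and cup1 below 0.024 m and z of ball0 in the frame of cup1 between 0.004 and 0.045 m)) and not ((horizontal distance between ball2 and cup1 below 0.024 m and z of ball2 in the frame of cup1 between 0.004 and 0.045 m) and (horizontal distance between ball1 and cup1 below 0.024 m and z of ball1 in the frame of cup1 between 0.004 and 0.045 m)) and not ((horizontal distance between ball3 and cup1 below 0.024 m and z of ball3 in the frame of cup1 between 0.004 and 0.045 m) and (horizontal distance between ball0 and cup1 below 0.024 m and z of ball0 in the frame of cup1 between 0.004 and 0.045 m)) and not ((horizontal distance between ball3 and cup1 below 0.024 m and z of ball3 in the frame of cup1 between 0.004 and 0.045 m) and (horizontal distance between ball1 and cup1 below 0.024 m and z of ball1 in the frame of cup1 between 0.004 and 0.045 m)) and not ((horizontal distance between ball3 and cup1 below 0.024 m and z of ball3 in the frame of cup1 between 0.004 and 0.045 m) and (horizontal distance between ball2 and cup1 below 0.024 m and z of ball2 in the frame of cup1 between 0.004 and 0.045 m)) and x of cup1 in the frame of plate between -0.05 and 0.05 m and y of cup1 in the frame of plate between -0.115 and 0.115 m and z of cup1 in the frame of plate between -0.006 and 0.006 m and ((horizontal distance between ball0 and cup2 below 0.024 m and z of ball0 in the frame of cup2 between 0.004 and 0.045 m) or (horizontal distance between ball1 and cup2 below 0.024 m and z of ball1 in the frame of cup2 between 0.004 and 0.045 m) or (horizontal distance between ball2 and cup2 below 0.024 m and z of ball2 in the frame of cup2 between 0.004 and 0.045 m) or (horizontal distance between ball3 and cup2 below 0.024 m and z of ball3 in the frame of cup2 between 0.004 and 0.045 m)) and not ((horizontal distance between ball1 and cup2 below 0.024 m and z of ball1 in the frame of cup2 between 0.004 and 0.045 m) and (horizontal distance between ball0 and cup2 below 0.024 m and z of ball0 in the frame of cup2 between 0.004 and 0.045 m)) and not ((horizontal distance between ball2 and cup2 below 0.024 m and z of ball2 in the frame of cup2 between 0.004 and 0.045 m) and (horizontal distance between ball0 and cup2 below 0.024 m and z of ball0 in the frame of cup2 between 0.004 and 0.045 m)) and not ((horizontal distance between ball2 and cup2 below 0.024 m and z of ball2 in the frame of cup2 between 0.004 and 0.045 m) and (horizontal distance between ball1 and cup2 below 0.024 m and z of ball1 in the frame of cup2 between 0.004 and 0.045 m)) and not ((horizontal distance between ball3 and cup2 below 0.024 m and z of ball3 in the frame of cup2 between 0.004 and 0.045 m) and (horizontal distance between ball0 and cup2 below 0.024 m and z of ball0 in the frame of cup2 between 0.004 and 0.045 m)) and not ((horizontal distance between ball3 and cup2 below 0.024 m and z of ball3 in the frame of cup2 between 0.004 and 0.045 m) and (horizontal distance between ball1 and cup2 below 0.024 m and z of ball1 in the frame of cup2 between 0.004 and 0.045 m)) and not ((horizontal distance between ball3 and cup2 below 0.024 m and z of ball3 in the frame of cup2 between 0.004 and 0.045 m) and (horizontal distance between ball2 and cup2 below 0.024 m and z of ball2 in the frame of cup2 between 0.004 and 0.045 m)) and x of cup2 in the frame of plate between -0.05 and 0.05 m and y of cup2 in the frame of plate between -0.115 and 0.115 m and z of cup2 in the frame of plate between -0.006 and 0.006 m and ((x of ball0 in the frame of hopper between -0.02 and 0.02 m and y of ball0 in the frame of hopper between -0.055 and 0.055 m and z of ball0 in the frame of hopper above 0.138 m) or (horizontal distance between ball0 and cup0 below 0.024 m and z of ball0 in the frame of cup0 between 0.004 and 0.045 m) or (horizontal distance between ball0 and cup1 below 0.024 m and z of ball0 in the frame of cup1 between 0.004 and 0.045 m) or (horizontal distance between ball0 and cup2 below 0.024 m and z of ball0 in the frame of cup2 between 0.004 and 0.045 m)) and ((x of ball1 in the frame of hopper between -0.02 and 0.02 m and y of ball1 in the frame of hopper between -0.055 and 0.055 m and z of ball1 in the frame of hopper above 0.138 m) or (horizontal distance between ball1 and cup0 below 0.024 m and z of ball1 in the frame of cup0 between 0.004 and 0.045 m) or (horizontal distance between ball1 and cup1 below 0.024 m and z of ball1 in the frame of cup1 between 0.004 and 0.045 m) or (horizontal distance between ball1 and cup2 below 0.024 m and z of ball1 in the frame of cup2 between 0.004 and 0.045 m)) and ((x of ball2 in the frame of hopper between -0.02 and 0.02 m and y of ball2 in the frame of hopper between -0.055 and 0.055 m and z of ball2 in the frame of hopper above 0.138 m) or (horizontal distance between ball2 and cup0 below 0.024 m and z of ball2 in the frame of cup0 between 0.004 and 0.045 m) or (horizontal distance between ball2 and cup1 below 0.024 m and z of ball2 in the frame of cup1 between 0.004 and 0.045 m) or (horizontal distance between ball2 and cup2 below 0.024 m and z of ball2 in the frame of cup2 between 0.004 and 0.045 m)) and ((x of ball3 in the frame of hopper between -0.02 and 0.02 m and y of ball3 in the frame of hopper between -0.055 and 0.055 m and z of ball3 in the frame of hopper above 0.138 m) or (horizontal distance between ball3 and cup0 below 0.024 m and z of ball3 in the frame of cup0 between 0.004 and 0.045 m) or (horizontal distance between ball3 and cup1 below 0.024 m and z of ball3 in the frame of cup1 between 0.004 and 0.045 m) or (horizontal distance between ball3 and cup2 below 0.024 m and z of ball3 in the frame of cup2 between 0.004 and 0.045 m)) and value of joint gate below 0.006 m), for 0.2 s.
2. the timer knob is turned clockwise to its end stop (value of joint timer above 2.32 rad), for 0.2 s.
At the end, for the whole second after the job is handed in: Every cup present stands upright (within 0.1 rad) and at rest on the shaker's plate, inside its rail, with exactly one ball in it; every other ball is in the hopper above the gate; the gate is shut (under 6 mm); the timer knob is within 0.08 rad of its end stop at 2.4 (all of step 1 and value of joint timer above 2.32 rad); the robot touches nothing.
It fails at once if the kneaded eraser is moved by more than 40 mm (distance of bystander_eraser from where it was at the start of the episode above 0.04 m).
It fails at once if the ink bottle is moved by more than 40 mm (distance of bystander_ink from where it was at the start of the episode above 0.04 m).
It fails at once if the roll of tape is moved by more than 40 mm (distance of bystander_tape from where it was at the start of the episode above 0.04 m).
Of cup0, cup1, cup2 only 2 to 3 are there at a start; the rules pass over those that are not, and their reading is None.
At some moment in a run one of cup0, cup1, cup2 may be knocked a few centimetres aside while the robot is not near it.
Once in a run the grip may slacken for a moment while it holds something.
It also fails if it takes over 210 s, if anything falls off the work surface, if the arm or the gripper's body presses on something with over 40 N, if the wrist force passes 120 N, or if a joint passes its speed limit or range.

## Working session

There is one attempt and no reset: what is moved stays moved. The work goes in short steps, Python scripts to look and compute and a tool call to move; the robot and the scene stay as the last step left them, time stands still between calls to the robot, and variables do not carry over. Pictures are saved under pics/ and viewed, at most 14 in all, crops included, and the job is handed in when it is done.

Besides the shell and the picture viewer there is one more tool, called after "Call:" as name(argument=value, ...), one argument or row to a line, values as JSON. arm_command: Moves the arm, as the interface text tells. Its arguments: {"type":"object","properties":{"targets":{"type":"array","items":{"type":"array","items":{"type":"number"}}},"grip_force":{"type":"number"}},"required":["targets"]}

```bash
mkdir -p pics; cat > h.py <<'E'
import numpy as np, cv2
from rig import robot
from scipy.spatial.transform import Rotation as R
def grab(n):
    im,d=robot.grab_frame(n); return im,d
def save(im,p): cv2.imwrite(p,im[:,:,::-1])
def cam(n):
    c=robot.camera_model(n); K=np.array([[c['fx'],0,c['cx']],[0,c['fy'],c['cy']],[0,0,1]]); return K,np.array(c['D'],float),np.array(c['view'])
def ray(n,uv):
    K,D,V=cam(n); p=cv2.undistortPoints(np.array(uv,float).reshape(-1,1,2),K,D)[:,0]
    d=np.c_[p,np.ones(len(p))]@V[:3,:3]; o=-V[:3,:3].T@V[:3,3]; return o,d
def onz(n,uv,z):
    o,d=ray(n,uv); return o+d*((z-o[2])/d[:,2])[:,None]
def proj(n,P):
    K,D,V=cam(n); return cv2.projectPoints(np.array(P,float).reshape(-1,1,3),cv2.Rodrigues(V[:3,:3])[0],V[:3,3],K,D)[0][:,0]
def cloud(n,dep):
    v,u=np.mgrid[0:480,0:640]; o,d=ray(n,np.c_[u.ravel(),v.ravel()]); P=o+d*dep.ravel()[:,None]; P[dep.ravel()==0]=np.nan; return P.reshape(480,640,3)
def rel(pos,yaw=None):
    "tool-axes shift in cm to world TCP pos; yaw turn of tool y-axis line to world angle yaw (deg)"
    s=robot.get_obs(); r=R.from_quat(s['eef_rot']); M=r.as_matrix()
    print('t',round(s['time'],2),'tcp',np.round(s['eef_pos'],4),'y-axis yaw',round(np.degrees(np.arctan2(M[1,1],M[0,1])),2),'tilt',np.round(M[:,2],3),'gap',round(float(s['finger_gap']),4),'F',np.round(s['wrist_force'],1))
    print('shift cm',np.round(M.T@(np.array(pos)-s['eef_pos'])*100,2))
    if yaw is not None: print('turn about tool z', [round(((-(yaw-np.degrees(np.arctan2(M[1,1],M[0,1])))+90+k)%180-90),2) for k in (0,)])
E
python3 - <<'E'
from h import *
for n in('scene','top'):
    im,d=grab(n); save(im,f'pics/{n}0.png'); np.save(n+'0.npy',d); np.save(n+'0i.npy',im)
    K,D,V=cam(n); print(n,np.round(-V[:3,:3].T@V[:3,3],3),np.round(V[2,:3],2),K[0,0])
print({k:np.round(v,3) for k,v in robot.get_obs().items()}, robot.tcp_to_grasp)
E
```

```text
scene [-0.068  0.666  0.864] [ 0.53 -0.58 -0.62] 523.8323685371489
top [ 0.333 -0.022  1.241] [ 0.18 -0.01 -0.98] 560.229680372251
{'time': np.float64(0.1), 'q': array([ 1.16 ,  0.427,  0.074,  1.607, -0.034,  1.111, -0.067]), 'dq': array([ 0.003, -0.002, -0.001, -0.002, -0.   ,  0.   , -0.001]), 'tau': array([ 7.0000e-03, -9.5154e+01,  3.7700e+00, -4.6441e+01,  2.0000e-02,
        7.0000e-03,  0.0000e+00]), 'eef_pos': array([ 0.175, -0.652,  0.231]), 'eef_rot': array([ 0.991,  0.13 , -0.   , -0.001]), 'wrist_force': array([ 0.144, -1.1  ,  0.446]), 'torque': array([ 0.035, -0.018, -0.044]), 'gripper_force': np.float64(0.0), 'finger_gap': np.float64(0.085)} 0.0187
```

View pics/scene0.png

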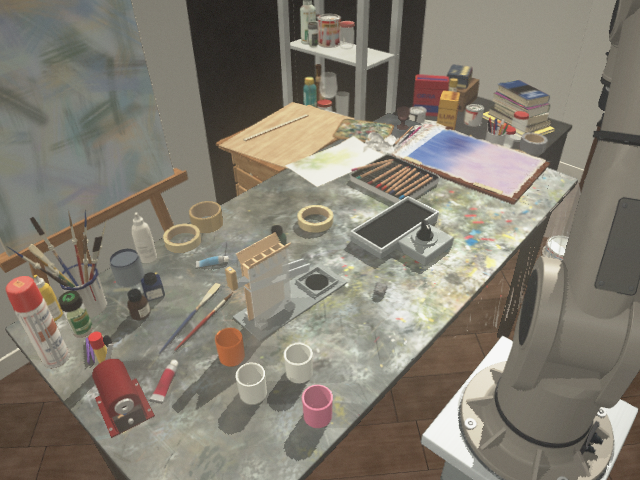

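View pics/top0.png

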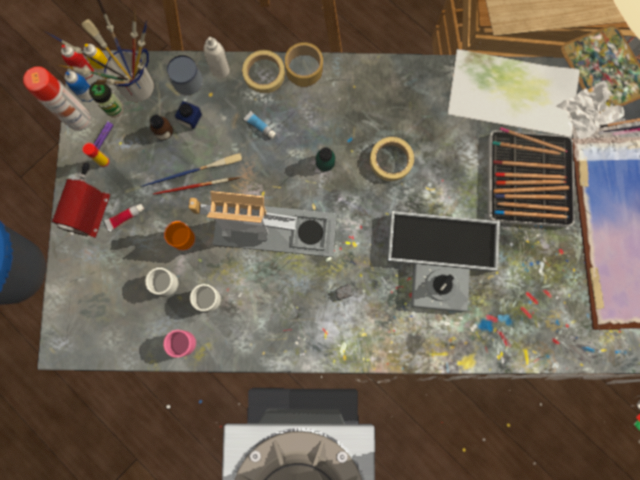

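The top view shows two white cups at (162,282) and (206,298). The look-alikes are orange at (179,236) and pink at (179,344), with the grey can at (184,70) as another. The hopper's mark is at (311,232) with the handle at (194,205), and the shaker's plate is at (443,240) with the knob at (443,285). The bystanders are the ink bottle at (326,159), the tape at (392,158) and the eraser at (343,292). I choose the two white cups.

```bash
python3 - <<'E'
from h import *
im=np.load('top0i.npy'); d=np.load('top0.npy'); P=cloud('top',d)
print('base/tcp px',proj('top',[[0,0,0],[.175,-.652,.231]]))
for name,uv in dict(table=(300,320),mat=(443,240),console=(425,300),foot=(325,215),knob=(443,285),cup1=(162,282),handle=(194,205)).items():
    print(name,np.round(P[uv[1],uv[0]],4))
hsv=cv2.cvtColor(im,cv2.COLOR_RGB2HSV)
# white cups: points at z 0.05-0.065, low saturation
Z=P[...,2]
m=((Z>.05)&(Z<.072)).astype(np.uint8); m[:, :100]=0
n,l,s,c=cv2.connectedComponentsWithStats(m)
for i in range(1,n):
    if s[i,4]>60: print('comp z50-72',s[i],np.round(c[i]),'xy',np.round(np.nanmedian(P[l==i],0),3), 'rgb',np.median(im[l==i],0))
# dark disc in foot
for nm,box in dict(mark=(290,210,335,255),mat=(380,205,505,275)).items():
    x0,y0,x1,y1=box; g=im[y0:y1,x0:x1].max(2); mm=(g<60).astype(np.uint8)
    n,l,s,c=cv2.connectedComponentsWithStats(mm); i=1+s[1:,4].argmax()
    pts=np.argwhere(l==i)[:,::-1]+[x0,y0]; rr=cv2.minAreaRect(pts.astype(np.float32)); print(nm,s[i],c[i]+[x0,y0],rr)
    z=.004 if nm=='mark' else .024
    b=onz('top',cv2.boxPoints(rr),z); print(np.round(b,4), 'mean',np.round(b.mean(0),4), np.round(onz('top',[c[i]+[x0,y0]],z),4))
# handle
m=((Z>.175)&(Z<.2)).astype(np.uint8); n,l,s,c=cv2.connectedComponentsWithStats(m)
for i in range(1,n):
    if s[i,4]>20: print('z>.175',s[i],c[i],np.round(np.nanmedian(P[l==i],0),4))
big=cv2.resize(im[180:320,130:345],None,fx=3.7,fy=3.7,interpolation=cv2.INTER_CUBIC); save(big,'pics/crop1.png')
E
```

```text
base/tcp px [[297.42614586 500.09693998]
 [665.12928835 430.04743782]]
table [ 0.3725 -0.0007 -0.0019]
mat [ 0.5495 -0.316   0.0224]
console [ 0.4166 -0.2722  0.0225]
foot [ 0.6072 -0.0541  0.0056]
knob [ 0.4446 -0.3004  0.0741]
cup1 [0.4525 0.305  0.0035]
handle [0.5851 0.2043 0.1827]
comp z50-72 [167  55  33  33 818] [183.  71.] xy [0.926 0.272 0.062] rgb [90. 93. 97.]
comp z50-72 [120  58  11  18  89] [126.  66.] xy [0.936 0.401 0.063] rgb [88. 82. 74.]
comp z50-72 [207  58  20  12  96] [218.  65.] xy [0.941 0.191 0.061] rgb [104.5  98.   87.5]
comp z50-72 [116  69  33  26 171] [136.  86.] xy [0.881 0.373 0.061] rgb [107. 100.  89.]
comp z50-72 [100  92  17  18 105] [110. 103.] xy [0.844 0.429 0.062] rgb [104. 104.  76.]
comp z50-72 [179 103  13  13 116] [185. 109.] xy [0.836 0.262 0.057] rgb [30. 29. 30.]
comp z50-72 [150 115  15  15 153] [157. 122.] xy [0.802 0.322 0.066] rgb [31. 29. 29.]
comp z50-72 [319 147  13  15 150] [325. 154.] xy [ 0.73  -0.052  0.067] rgb [40. 40. 37.]
comp z50-72 [164 221  27  26 160] [177. 233.] xy [0.551 0.265 0.058] rgb [137.  68.   7.]
comp z50-72 
[... 1329 characters left out ...]
z>.175 [141  27   5  10  26] [143.15384615  31.61538462] [0.9505 0.3273 0.1849]
z>.175 [68 44 13  9 48] [74.95833333 48.125     ] [0.914  0.4663 0.1801]
z>.175 [74 68 11  5 32] [78.875   69.90625] [0.8629 0.4507 0.1888]
z>.175 [ 31  73  28  28 231] [48.74025974 90.81385281] [0.8128 0.5044 0.188 ]
z>.175 [107  78   8   7  34] [110.91176471  81.44117647] [0.8388 0.3851 0.1842]
z>.175 [210 191  54  15 438] [236.83333333 197.34703196] [0.6009 0.1213 0.1846]
z>.175 [188 198   9  12  87] [192.1954023  203.29885057] [0.5891 0.2081 0.1824]
z>.175 [207 212  55  11 279] [234.31182796 217.01433692] [0.5614 0.1253 0.1857]
z>.175 [290 471  27   9  67] [304.10447761 475.68656716] [ 0.0918 -0.0147  0.187 ]
```

View pics/crop1.png

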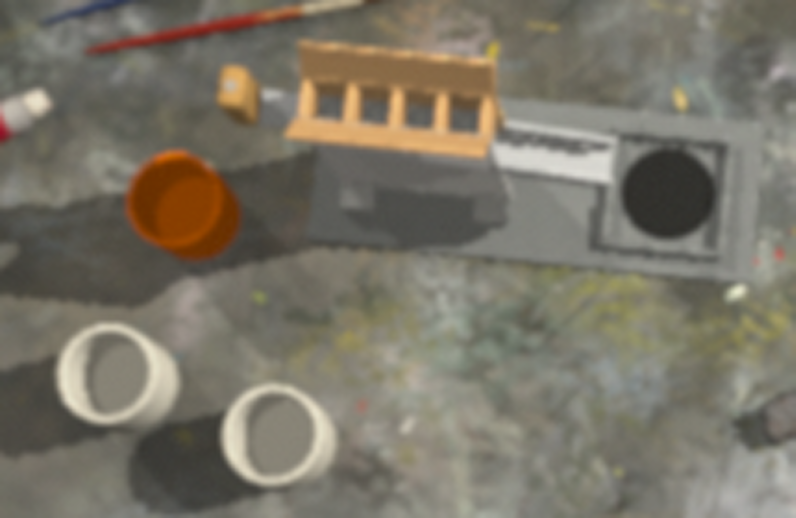

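The crop shows two plain white cups, with rims centred near (159,281) and (204,298) in the full image. The hopper's row of wells and the mark are clear, and the handle is 230 mm from the mark, which matches the given size. Next I measure the cups and the knob precisely.

```bash
cat >> h.py <<'E'
def cups(save_as=None):
    im,d=grab('top'); P=cloud('top',d); Z=P[...,2]; out=[]
    hsv=cv2.cvtColor(im,cv2.COLOR_RGB2HSV)
    w=((hsv[...,1]<70)&(hsv[...,2]>150)&(np.nan_to_num(Z)>.02)&(np.nan_to_num(Z)<.12)).astype(np.uint8)
    n,l,s,c=cv2.connectedComponentsWithStats(w)
    for i in range(1,n):
        if s[i,4]<100: continue
        q=P[l==i]; zt=np.nanpercentile(q[:,2],90); q=q[q[:,2]>zt-.012]
        (x,y),r=cv2.minEnclosingCircle(q[:,:2].astype(np.float32))
        px=np.argwhere((l==i)&(Z>zt-.012))[:,::-1]; (u,v),rp=cv2.minEnclosingCircle(px.astype(np.float32))
        print('white',s[i],'z',round(zt,3),'circ',np.round((x,y,r),4),'px',np.round((u,v,rp),1),'onz',np.round(onz('top',[(u,v)],zt)[0],4))
    return im,d
E
python3 - <<'E'
from h import *
im,d=cups(); P=cloud('top',d); Z=P[...,2]
print('rims',np.round(onz('top',[(159.2,281.1),(204.05,297.6)],.06),4))
q=P[265:312,412:472]; m=(q[...,2]>.055)&(q[...,2]<.09); uv=np.argwhere(m)[:,::-1]+[412,265]
print('knob',m.sum(),np.round(np.nanpercentile(q[m],[5,50,95],axis=0),4),uv.min(0),uv.max(0))
rr=cv2.minAreaRect(q[m][:,:2].astype(np.float32)); print(rr)
save(cv2.resize(im[195:320,375:510],None,fx=4.4,fy=4.4,interpolation=cv2.INTER_CUBIC),'pics/crop2.png')
rel([.4489,.2975,.15],-5)
E
```

```text
white [213  42  15  29 153] z 0.113 circ [0.9567 0.1882 0.0142] px [217.5  48.5   6.5] onz [0.9544 0.1858 0.1125]
white [567  84  40  48 559] z 0.031 circ [ 0.8737 -0.6781  0.0671] px [590.5 106.   25.8] onz [ 0.8695 -0.6734  0.0312]
white [ 64  92  25  32 271] z 0.114 circ [0.8296 0.504  0.0199] px [ 66.5 100.    8.4] onz [0.8306 0.5051 0.1137]
white [572 133  68  28 823] z 0.025 circ [ 0.7792 -0.7092  0.083 ] px [606.  143.7  34.2] onz [ 0.7797 -0.7052  0.0249]
white [389 211 110  59 525] z 0.036 circ [ 0.5494 -0.3163  0.1304] px [444.  240.   59.5] onz [ 0.5471 -0.3149  0.0363]
white [263 212  34  18 285] z 0.099 circ [0.5749 0.0436 0.0354] px [279.4 220.7  16.8] onz [0.5734 0.0431 0.0991]
white [146 268  30  26 289] z 0.06 circ [0.4503 0.2974 0.0278] px [159.  280.7  13.2] onz [0.4497 0.2964 0.0604]
white [445 269  23  26 239] z 0.034 circ [ 0.4542 -0.3375  0.0333] px [455.5 282.5  15.6] onz [ 0.4541 -0.3375  0.0339]
white [190 284  29  27 258] z 0.061 circ [0.4166 0.2025 0.0284] px [203.4 297.2  13.7] onz [0.4161 0.2014 0.0606]
white [416 298  32   9 143] z 0.032 circ [ 0.4064 -0.2843  0.0336] px [431.5 304.   15.6] onz [ 0.4074 -0.2841  0.0323]
rims [[0.4489 0.2961 0.06  ]
 [0.4152 0.2    0.06  ]]
knob 153 [[ 0.4342 -0.3199  0.062 ]
 [ 0.4489 -0.3064  0.0722]
 [ 0.4642 -0.2923  0.0763]] [437 274] [454 292]
((0.4496065378189087, -0.30737680196762085), (0.014382944442331791, 0.04268896207213402), 49.88315200805664)
t 0.15 tcp [ 0.1746 -0.6517  0.2308] y-axis yaw -75.0 tilt [-0.     0.001 -1.   ] gap 0.0854 F [ 0.  -0.2  0. ]
shift cm [ 51.06 -84.58   8.16]
turn about tool z [np.float64(-70.0)]
```

View pics/crop2.png

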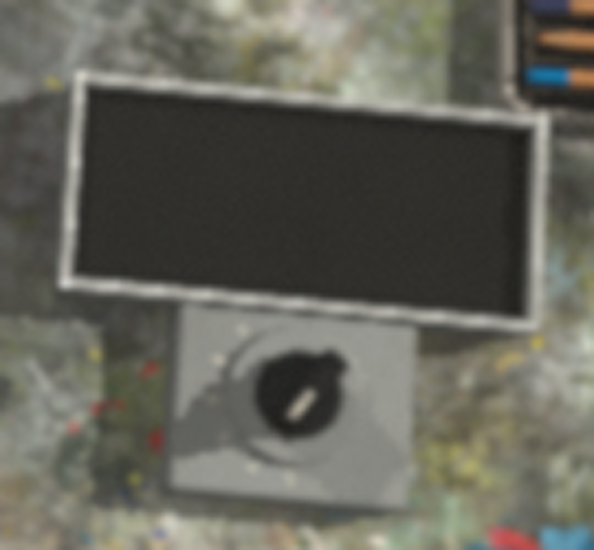

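The knob's bar points about 35° clockwise from zero, so it reads about 0.61 rad, and its centre is at (0.450,-0.307) with the top near 0.074. Both cups agree in two estimates. First I turn the tool to yaw -5° (tool x = hopper y, tool y = hopper x).

Call:
arm_command(
  targets=[
    [0,0,-0.8,0,0,-8.5,8.5],
    [0,0,-0.8,0,0,-8.5,8.5],
    [0,0,-0.8,0,0,-8.5,8.5],
    [0,0,-0.8,0,0,-8.5,8.5],
    [0,0,-0.8,0,0,-8.5,8.5],
    [0,0,-0.8,0,0,-8.5,8.5],
    [0,0,-0.8,0,0,-8.5,8.5],
    [0,0,0,0,0,-8.5,8.5],
  ],
)

```text
time: 0.95
eef_pos: [0.1747, -0.6523, 0.2882]
eef_rot: [0.747, 0.665, -0.0, 0.001]
wrist_force: [0.2, -0.3, -1.0]
finger_gap: 0.0854
gripper_force: 0.0
```

Call:
arm_command(
  targets=[
    [0,0,0,0,0,-2,8.5],
    [2.5,4,0,0,0,0,8.5],
    [2.5,4,0,0,0,0,8.5],
    [2.5,4,0,0,0,0,8.5],
    [2.5,4,0,0,0,0,8.5],
    [2.5,4,0,0,0,0,8.5],
    [2.5,4,0,0,0,0,8.5],
    [2.5,4,0,0,0,0,8.5],
  ],
)

```text
time: 1.75
eef_pos: [0.4703, -0.501, 0.2872]
eef_rot: [0.737, 0.675, -0.0, -0.0]
wrist_force: [0.5, -0.9, 0.2]
finger_gap: 0.0852
gripper_force: 0.0
```

```bash
python3 -c "
from h import *
rel([.45,.297,.15],-5); print(np.round(robot.get_obs()['q'],2))"
```

```text
t 1.75 tcp [ 0.4703 -0.501   0.2872] y-axis yaw -5.02 tilt [-0.  0. -1.] gap 0.0852 F [ 0.5 -0.9  0.2]
shift cm [79.31 -8.99 13.73]
turn about tool z [np.float64(-0.02)]
[ 0.91  0.42 -0.26  1.49  0.11  1.24  0.55]
```

Call:
arm_command(
  targets=[
    [4.5,0,0,0,0,0,8.5],
    [4.5,0,0,0,0,0,8.5],
    [4.5,0,0,0,0,0,8.5],
    [4.5,0,0,0,0,0,8.5],
    [4.5,0,0,0,0,0,8.5],
    [4.5,0,0,0,0,0,8.5],
    [4.5,0,0,0,0,0,8.5],
    [4.5,0,0,0,0,0,8.5],
  ],
)

```text
time: 2.55
eef_pos: [0.5, -0.1417, 0.2873]
eef_rot: [0.737, 0.675, -0.0, 0.0]
wrist_force: [1.1, 0.5, -0.2]
finger_gap: 0.085
gripper_force: 0.0
```

Call:
arm_command(
  targets=[
    [4.5,-0.5,0,0,0,0,8.5],
    [4.5,-1,0,0,0,0,8.5],
    [4.5,-1,0,0,0,0,8.5],
    [4.5,-1,0,0,0,0,8.5],
    [4.5,-1,0,0,0,0,8.5],
    [4.5,-1,0,0,0,0,8.5],
    [4.5,-1,0,0,0,0,8.5],
    [4.5,-1,0,0,0,0,8.5],
  ],
)

```text
time: 3.35
eef_pos: [0.4563, 0.2233, 0.2875]
eef_rot: [0.737, 0.675, 0.0, 0.0]
wrist_force: [1.6, -0.0, -0.1]
finger_gap: 0.0849
gripper_force: 0.0
```

Call:
arm_command(
  targets=[
    [4,-1,2,0,0,0,8.5],
    [3,-0.5,2,0,0,0,8.5],
    [0.5,0,3,0,0,0,8.5],
    [0,0,3,0,0,0,8.5],
    [0,0,0,0,0,0,8.5],
  ],
)

```text
time: 3.85
eef_pos: [0.4468, 0.2967, 0.184]
eef_rot: [0.737, 0.676, -0.003, -0.001]
wrist_force: [-0.3, -0.4, 0.8]
finger_gap: 0.085
gripper_force: 0.0
```

```bash
python3 -c "
from h import *
cups()
rel([.4500,.2968,.020],-5)"|grep -v ' 0.02\| 0.03'
```

```text
white [213  42  15  30 150] z 0.113 circ [0.958  0.1886 0.0153] px [217.8  48.5   6.6] onz [0.9543 0.1851 0.1125]
white [ 64  92  25  26 214] z 0.114 circ [0.8293 0.5036 0.0196] px [ 66.5 100.    8.4] onz [0.8305 0.5051 0.1137]
t 3.9 tcp [0.4477 0.2973 0.1863] y-axis yaw -4.97 tilt [-0.003 -0.001 -1.   ] gap 0.085 F [0.5 0.3 1.3]
shift cm [ 0.    0.29 16.63]
turn about tool z [np.float64(0.03)]
```

Call:
arm_command(
  targets=[
    [0,0.3,2.5,0,0,0,8.5],
    [0,0,3,0,0,0,8.5],
    [0,0,3,0,0,0,8.5],
    [0,0,3,0,0,0,8.5],
    [0,0,2.5,0,0,0,8.5],
    [0,0,1.6,0,0,0,8.5],
    [0,0,1,0,0,0,8.5],
    [0,0,0,0,0,0,8.5],
  ],
)

```text
time: 4.7
eef_pos: [0.4518, 0.2975, 0.0214]
eef_rot: [0.737, 0.675, -0.0, 0.0]
wrist_force: [0.3, 0.4, 0.8]
finger_gap: 0.0849
gripper_force: 0.0
```

Call:
arm_command(
  targets=[
    [0,0,0,0,0,0,5],
    [0,0,0,0,0,0,5],
    [0,0,0,0,0,0,5],
    [0,0,0,0,0,0,5],
    [0,0,0,0,0,0,5],
    [0,0,0,0,0,0,5],
  ],
  grip_force=35,
)

```text
time: 5.3
eef_pos: [0.4522, 0.2979, 0.0227]
eef_rot: [0.737, 0.676, 0.001, 0.0]
wrist_force: [-1.0, -1.8, 11.0]
finger_gap: 0.0554
gripper_force: 34.8
```

Call:
arm_command(
  targets=[
    [0,0,-1,0,0,0,5],
    [0,0,-3,0,0,0,5],
    [0,0,-4,0,0,0,5],
    [0,0,-4,0,0,0,5],
    [0,0,-2,0,0,0,5],
    [-1,0,0,0,0,0,5],
    [-2,0,0,0,0,0,5],
    [-3,0,0,0,0,0,5],
  ],
)

```text
time: 6.1
eef_pos: [0.4458, 0.2377, 0.1615]
eef_rot: [0.737, 0.676, 0.0, -0.0]
wrist_force: [0.4, -0.6, -0.5]
finger_gap: 0.0549
gripper_force: 37.3
```

Call:
arm_command(
  targets=[
    [-4,0,0,0,0,0,5],
    [-4,0,0,0,0,0,5],
    [-4,0,0,0,0,0,5],
    [-4,0,0,0,0,0,5],
    [-4,0,0,0,0,0,5],
    [-4,2,0,0,0,0,5],
    [-2,2,0,0,0,0,5],
    [0,2,0,0,0,0,5],
  ],
)

```text
time: 6.9
eef_pos: [0.483, -0.0305, 0.1612]
eef_rot: [0.739, 0.674, -0.001, 0.0]
wrist_force: [-0.3, 0.3, -0.0]
finger_gap: 0.0552
gripper_force: 37.4
```

```bash
python3 -c "
from h import *
rel([.5684,-.0211,.15],-5.1)"
```

```text
t 6.9 tcp [ 0.483  -0.0305  0.1612] y-axis yaw -5.28 tilt [-0.001 -0.001 -1.   ] gap 0.0552 F [-0.3  0.3 -0. ]
shift cm [1.73 8.41 1.11]
turn about tool z [np.float64(-0.18)]
```

Call:
arm_command(
  targets=[
    [0.5,2.5,0,0,0,0,5],
    [0.5,2.5,0,0,0,0,5],
    [0.7,2,0,0,0,0,5],
    [0,1.4,1,0,0,0,5],
    [0,0,0,0,0,0,5],
    [0,0,0,0,0,0,5],
  ],
)

```text
time: 7.5
eef_pos: [0.5676, -0.017, 0.151]
eef_rot: [0.737, 0.676, -0.0, -0.001]
wrist_force: [-0.6, -0.1, -0.6]
finger_gap: 0.0551
gripper_force: 37.4
```

```bash
python3 -c "
from h import *
for n in ('top','scene'):
    im,d=grab(n); s=robot.get_obs(); u,v=proj(n,[s['eef_pos']])[0].astype(int); print(n,u,v)
    a=im[max(0,v-70):v+70,max(0,u-90):u+90]; save(cv2.resize(a,None,fx=2.1,fy=2.1,interpolation=cv2.INTER_CUBIC),f'pics/c_{n}.png')
a=cv2.imread('pics/c_top.png');b=cv2.imread('pics/c_scene.png');cv2.imwrite('pics/m1.png',np.hstack([a,b]))
rel([.5684,-.0211,.024],-5.1)"
```

```text
top 308 218
scene 313 233
t 7.6 tcp [ 0.5677 -0.0171  0.1516] y-axis yaw -5.01 tilt [-0. -0. -1.] gap 0.0552 F [-0.5 -0.4 -0.2]
shift cm [-0.39  0.1  12.76]
turn about tool z [np.float64(0.09)]
```

View pics/m1.png

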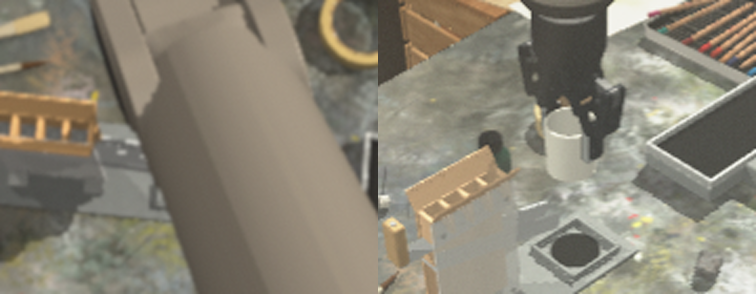

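The cup hangs upright in the fingers above the mark. I lower it in.

Call:
arm_command(
  targets=[
    [-0.3,0.1,1.5,0,0,0,5],
    [0,0,3,0,0,0,5],
    [0,0,3,0,0,0,5],
    [0,0,2.5,0,0,0,5],
    [0,0,1.2,0,0,0,5],
    [0,0,0.5,0,0,0,5],
    [0,0,0.5,0,0,0,5],
    [0,0,0,0,0,0,5],
  ],
)

```text
time: 8.4
eef_pos: [0.5695, -0.02, 0.0296]
eef_rot: [0.737, 0.676, 0.0, 0.0]
wrist_force: [0.3, 0.7, -1.1]
finger_gap: 0.0551
gripper_force: 37.4
```

```bash
python3 -c "
from h import *
rel([.5684,-.0202,.026],-5.1)"
```

```text
t 8.4 tcp [ 0.5695 -0.02    0.0296] y-axis yaw -5.0 tilt [ 0.001 -0.    -1.   ] gap 0.0551 F [ 0.3  0.7 -1.1]
shift cm [-0.03 -0.11  0.36]
turn about tool z [np.float64(0.1)]
```

Call:
arm_command(
  targets=[
    [0,-0.1,0.2,0,0,0,5],
    [0,0,0.15,0,0,0,5],
    [0,0,0,0,0,0,5.8],
    [0,0,0,0,0,0,7],
    [0,0,0,0,0,0,8.5],
    [0,0,0,0,0,0,8.5],
    [0,0,0,0,0,0,8.5],
  ],
)

```text
time: 9.1
eef_pos: [0.5683, -0.0199, 0.0259]
eef_rot: [0.737, 0.676, 0.0, -0.0]
wrist_force: [0.2, -0.4, 0.3]
finger_gap: 0.0847
gripper_force: 0.0
```

Call:
arm_command(
  targets=[
    [0,0,-1.5,0,0,0,8.5],
    [0,0,-3,0,0,0,8.5],
    [0,0,-4,0,0,0,8.5],
    [0,0,-4,0,0,0,8.5],
    [0,0,-4,0,0,0,8.5],
    [0,0,-4,0,0,0,8.5],
    [0,0,-4,0,0,0,8.5],
    [0,-3,0,0,0,0,8.5],
  ],
)

```text
time: 9.9
eef_pos: [0.542, -0.0166, 0.2768]
eef_rot: [0.737, 0.676, 0.003, 0.003]
wrist_force: [1.2, 0.0, -0.0]
finger_gap: 0.0848
gripper_force: 0.0
```

Call:
arm_command(
  targets=[
    [0,-4,0,0,0,0,8.5],
    [3,-3,0,0,0,0,8.5],
    [4,0,0,0,0,0,8.5],
    [4,0,0,0,0,0,8.5],
    [4,0,0,0,0,0,8.5],
    [4,0,0,0,0,0,8.5],
    [3,0,0,0,0,0,8.5],
    [1,0,0,0,0,0,8.5],
  ],
)

```text
time: 10.7
eef_pos: [0.4879, 0.2214, 0.2719]
eef_rot: [0.736, 0.677, 0.001, -0.0]
wrist_force: [-0.2, -0.3, -0.1]
finger_gap: 0.0849
gripper_force: 0.0
```

```bash
python3 -c "
from h import *
im,d=cups(); save(im,'pics/t2.png')
im,d=grab('scene'); save(cv2.resize(im[200:400,200:460],None,fx=3,fy=3),'pics/s2.png')
rel([.5889,.2081,.153],-5.1)"|grep -v ' 0.02\| 0.03'
```

```text
white [213  42  15  29 133] z 0.112 circ [0.9577 0.1888 0.0146] px [217.9  48.2   6.2] onz [0.9555 0.1851 0.112 ]
white [ 68  91  21  27 137] z 0.11 circ [0.8389 0.4984 0.0108] px [70.5 97.   6.5] onz [0.8393 0.499  0.1097]
t 10.8 tcp [0.4882 0.2193 0.2715] y-axis yaw -4.85 tilt [-0.     0.001 -1.   ] gap 0.0849 F [ 0.3 -1.1  0.7]
shift cm [-0.28 10.13 11.85]
turn about tool z [np.float64(0.25)]
```

View pics/s2.png

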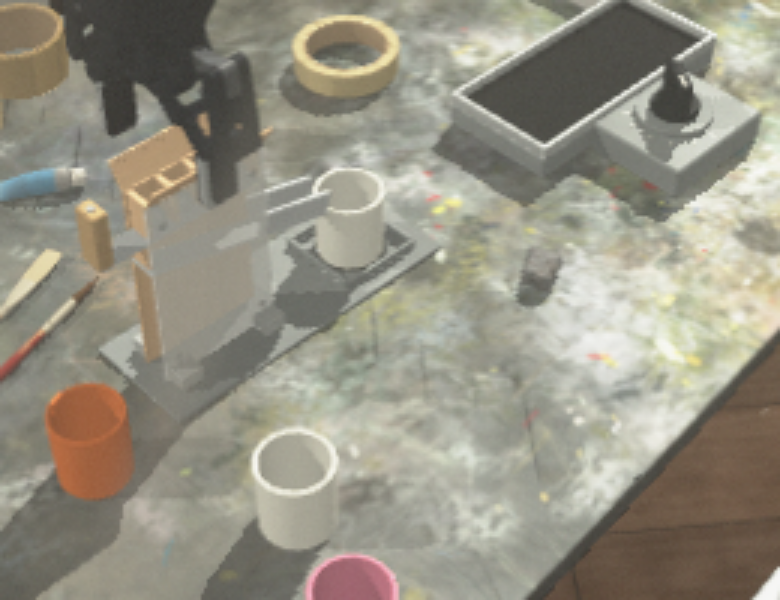

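The cup stands upright in the pen on the mark, with the other white cup still in place. Next is the gate handle.

Call:
arm_command(
  targets=[
    [-0.3,3,0,0,0,0.2,6],
    [0,4,0,0,0,0,6],
    [0,2.5,1,0,0,0,6],
    [0,0.6,1.5,0,0,0,6],
    [0,0,0,0,0,0,6],
    [0,0,0,0,0,0,6],
  ],
)

```text
time: 11.4
eef_pos: [0.5881, 0.2054, 0.246]
eef_rot: [0.738, 0.674, -0.0, -0.0]
wrist_force: [-0.5, -0.3, 0.7]
finger_gap: 0.06
gripper_force: 0.0
```

```bash
python3 -c "
from h import *
im,d=cups()
rel([.5889,.2081,.153],-5.1)"|grep  'circ .0.[45]\|cm\|tcp'
```

```text
white [266 212  31  18 234] z 0.097 circ [0.5758 0.041  0.0331] px [280.  220.5  16.4] onz [0.5742 0.042  0.0969]
t 11.45 tcp [0.5882 0.2058 0.2466] y-axis yaw -5.18 tilt [ 0. -0. -1.] gap 0.0599 F [-0.2  0.  -0.3]
shift cm [0.24 0.05 9.36]
```

Call:
arm_command(
  targets=[
    [0.25,0,1.5,0,0,0,6],
    [0,0,2.5,0,0,0,6],
    [0,0,2.5,0,0,0,6],
    [0,0,1.8,0,0,0,6],
    [0,0,1,0,0,0,6],
    [0,0,0,0,0,0,6],
  ],
)

```text
time: 12.05
eef_pos: [0.5887, 0.2083, 0.1518]
eef_rot: [0.738, 0.674, -0.001, -0.0]
wrist_force: [-0.2, -0.0, -0.1]
finger_gap: 0.0601
gripper_force: 0.0
```

Call:
arm_command(
  targets=[
    [0,0,0,0,0,0,4],
    [0,0,0,0,0,0,3],
    [0,0,0,0,0,0,1.5],
    [0,0,0,0,0,0,1.5],
    [0,0,0,0,0,0,1.5],
    [0,0,0,0,0,0,1.5],
    [0,0,0,0,0,0,1.5],
  ],
)

```text
time: 12.75
eef_pos: [0.5893, 0.2089, 0.154]
eef_rot: [0.738, 0.674, 0.0, 0.0]
wrist_force: [-4.2, 0.2, 7.8]
finger_gap: 0.0217
gripper_force: 35.8
```

Call:
arm_command(
  targets=[
    [0.4,0,0,0,0,0,1.5],
    [0.6,0,0,0,0,0,1.5],
    [0.6,0,0,0,0,0,1.5],
    [0.6,0,0,0,0,0,1.5],
    [0.6,0,0,0,0,0,1.5],
    [0.5,0,0,0,0,0,1.5],
    [0,0,0,0,0,0,1.5],
    [0,0,0,0,0,0,1.5],
  ],
)

```text
time: 13.55
eef_pos: [0.5923, 0.2423, 0.154]
eef_rot: [0.738, 0.674, 0.001, -0.0]
wrist_force: [-3.9, 2.1, 6.4]
finger_gap: 0.022
gripper_force: 35.8
```

```bash
python3 -c "
from h import *
rel([.5893,.2089,.154],-5.1)
for n in ('top','scene'):
    im,d=grab(n); save(im,f'pics/g_{n}.png')
a=cv2.imread('pics/g_top.png')[170:270,160:350];b=cv2.imread('pics/g_scene.png')[220:340,200:390]
f=lambda x:cv2.resize(x,(400,300),interpolation=cv2.INTER_CUBIC)
cv2.imwrite('pics/m2.png',np.hstack([f(a),f(b)]))"
```

```text
t 13.55 tcp [0.5923 0.2423 0.154 ] y-axis yaw -5.17 tilt [ 0.001  0.001 -1.   ] gap 0.022 F [-3.9  2.1  6.4]
shift cm [-3.35  0.   -0.01]
turn about tool z [np.float64(-0.07)]
```

View pics/m2.png

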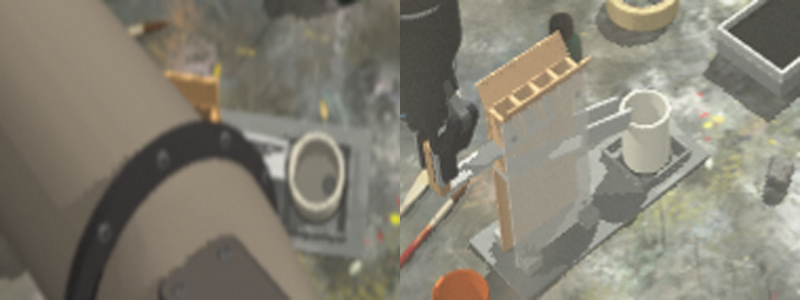

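The gate reads 33.5 mm, and the top view shows a ball as a dark spot in the cup. I release and fetch the cup.

Call:
arm_command(
  targets=[
    [0,0,0,0,0,0,3],
    [0,0,0,0,0,0,5],
    [0,0,0,0,0,0,7],
    [0,0,-1,0,0,0,8.5],
    [0,0,-3,0,0,0,8.5],
    [0,0,-4,0,0,0,8.5],
    [0,0,-4,0,0,0,8.5],
    [-3,0,0,0,0,0,8.5],
  ],
)

```text
time: 14.45
eef_pos: [0.5905, 0.2164, 0.2793]
eef_rot: [0.737, 0.676, 0.004, 0.001]
wrist_force: [-0.6, 1.0, -0.5]
finger_gap: 0.0849
gripper_force: 0.0
```

Call:
arm_command(
  targets=[
    [-4,0,0,0,0,0,8.5],
    [-4,0,0,0,0,0,8.5],
    [-4,0,0,0,0,0,8.5],
    [-4,0,0,0,0,0,8.5],
    [-4,0,0,0,0,0,8.5],
    [-3,0,0,0,0,0,8.5],
    [-0.5,0,0,0,0,0,8.5],
    [0,0,0,0,0,0,8.5],
  ],
)

```text
time: 15.25
eef_pos: [0.5683, -0.0236, 0.2734]
eef_rot: [0.739, 0.674, 0.0, 0.0]
wrist_force: [1.3, 1.0, 0.5]
finger_gap: 0.0854
gripper_force: 0.0
```

```bash
python3 -c "
from h import *
rel([.5683,-.0202,.025],-5.1)
im,d=grab('scene'); P=cloud('scene',d); hsv=cv2.cvtColor(im,cv2.COLOR_RGB2HSV)
m=(P[...,2]>.054)&(P[...,2]<.07)&(abs(P[...,0]-.568)<.05)&(P[...,1]<.015)&(P[...,1]>-.07)
q=P[m]; print(m.sum(),cv2.minEnclosingCircle(q[:,:2].astype(np.float32)))
save(im,'pics/s3.png')"
```

```text
t 15.25 tcp [ 0.5683 -0.0236  0.2734] y-axis yaw -5.32 tilt [ 0.001 -0.    -1.   ] gap 0.0854 F [1.3 1.  0.5]
shift cm [ 0.34 -0.04 24.84]
turn about tool z [np.float64(-0.22)]
163 ((0.5677618384361267, -0.017587514594197273), 0.03237704187631607)
```

Call:
arm_command(
  targets=[
    [0.35,0,3,0,0,-0.2,8.5],
    [0,0,4,0,0,0,8.5],
    [0,0,4,0,0,0,8.5],
    [0,0,4,0,0,0,8.5],
    [0,0,4,0,0,0,8.5],
    [0,0,3,0,0,0,8.5],
    [0,0,1.8,0,0,0,8.5],
    [0,0,1,0,0,0,8.5],
  ],
)

```text
time: 16.1
eef_pos: [0.5681, -0.0172, 0.0234]
eef_rot: [0.737, 0.676, -0.0, -0.001]
wrist_force: [0.2, -0.1, 0.7]
finger_gap: 0.0852
gripper_force: 0.0
```

Call:
arm_command(
  targets=[
    [0,0,0,0,0,0,7],
    [0,0,0,0,0,0,5.5],
    [0,0,0,0,0,0,5],
    [0,0,0,0,0,0,5],
    [0,0,0,0,0,0,5],
    [0,0,0,0,0,0,5],
    [0,0,0,0,0,0,5],
  ],
)

```text
time: 16.8
eef_pos: [0.5694, -0.0189, 0.0261]
eef_rot: [0.737, 0.676, 0.001, 0.001]
wrist_force: [-2.0, 1.7, 8.0]
finger_gap: 0.0554
gripper_force: 37.7
```

Call:
arm_command(
  targets=[
    [0,0,-0.5,0,0,0,5],
    [0,0,-1.5,0,0,0,5],
    [0,0,-3,0,0,0,5],
    [0,0,-3,0,0,0,5],
    [0,0,-2,0,0,0,5],
    [-1,0,-1,0,0,0,5],
    [-2,0,0,0,0,0,5],
    [-3,0,0,0,0,0,5],
  ],
)

```text
time: 17.6
eef_pos: [0.5633, -0.0791, 0.1356]
eef_rot: [0.737, 0.676, 0.0, 0.0]
wrist_force: [0.7, -0.4, -0.8]
finger_gap: 0.0554
gripper_force: 37.1
```

Call:
arm_command(
  targets=[
    [-4,0,0,0,0,0,5],
    [-4,0,0,0,0,0,5],
    [-4,0,0,0,0,0,5],
    [-4,0,0,0,0,0,5],
    [-4,0.5,0,0,0,0,5],
    [-4,0,0,0,0,0,5],
    [-3,0,0,0,0,0,5],
    [-1.5,0,0,0,0,0,5],
  ],
)

```text
time: 18.4
eef_pos: [0.5415, -0.3673, 0.1345]
eef_rot: [0.739, 0.674, -0.001, -0.0]
wrist_force: [0.5, -0.7, -1.4]
finger_gap: 0.0554
gripper_force: 37.1
```

Call:
arm_command(
  targets=[
    [0,0,0.5,0,0,0,5],
    [0,0,0,0,0,0,5],
  ],
)

```text
time: 18.6
eef_pos: [0.543, -0.3623, 0.129]
eef_rot: [0.737, 0.676, 0.0, -0.001]
wrist_force: [-0.2, -0.0, -0.6]
finger_gap: 0.0551
gripper_force: 37.1
```

```bash
python3 -c "
from h import *
rel([.5450,-.3620,.047],-5)"
```

```text
t 18.6 tcp [ 0.543  -0.3623  0.129 ] y-axis yaw -4.99 tilt [-0.001  0.001 -1.   ] gap 0.0551 F [-0.2 -0.  -0.6]
shift cm [0.04 0.21 8.2 ]
turn about tool z [np.float64(0.01)]
```

Call:
arm_command(
  targets=[
    [0,0.2,2,0,0,0,5],
    [0,0,2.5,0,0,0,5],
    [0,0,2,0,0,0,5],
    [0,0,1,0,0,0,5],
    [0,0,0.5,0,0,0,5],
    [0,0,0.2,0,0,0,5],
    [0,0,0,0,0,0,5],
  ],
)

```text
time: 19.3
eef_pos: [0.5459, -0.3633, 0.0485]
eef_rot: [0.737, 0.676, 0.0, 0.0]
wrist_force: [1.2, -0.1, -0.7]
finger_gap: 0.0553
gripper_force: 37.2
```

Call:
arm_command(
  targets=[
    [0,0,0.2,0,0,0,5],
    [0,0,0,0,0,0,5.5],
    [0,0,0,0,0,0,6],
    [0,0,0,0,0,0,7],
    [0,0,0,0,0,0,8.5],
    [0,0,0,0,0,0,8.5],
    [0,0,-1,0,0,0,8.5],
    [0,0,-3,0,0,0,8.5],
  ],
)

```text
time: 20.1
eef_pos: [0.5441, -0.3626, 0.0844]
eef_rot: [0.737, 0.676, -0.0, -0.002]
wrist_force: [0.9, 0.1, -0.4]
finger_gap: 0.0852
gripper_force: 0.0
```

Call:
arm_command(
  targets=[
    [0,0,-4,0,0,0,8.5],
    [0,0,-4,0,0,0,8.5],
    [2,-2,-2,0,0,0,8.5],
    [3,-3,0,0,0,0,8.5],
    [4,-2,0,0,0,0,8.5],
    [4,0,0,0,0,0,8.5],
    [4,0,0,0,0,0,8.5],
    [4,0,0,0,0,0,8.5],
  ],
)

```text
time: 20.9
eef_pos: [0.4939, -0.1467, 0.1868]
eef_rot: [0.737, 0.675, 0.0, 0.001]
wrist_force: [1.0, 0.4, -0.5]
finger_gap: 0.0849
gripper_force: 0.0
```

```bash
python3 -c "
from h import *
im,d=cups()
a=im[180:320,130:300];b=im[190:290,370:510]
f=lambda x:cv2.resize(x,(400,300),interpolation=cv2.INTER_CUBIC)
save(np.hstack([f(a),f(b)]),'pics/m3.png')
rel([.4160,.2015,.15],-5)"|grep  'circ .0.[345]\|cm\|tcp'
```

```text
white [263 212  34  18 281] z 0.099 circ [0.5736 0.0414 0.0341] px [280.2 220.5  16.6] onz [0.5737 0.0414 0.0992]
t 20.95 tcp [ 0.4948 -0.1399  0.1872] y-axis yaw -4.66 tilt [ 0.002  0.001 -1.   ] gap 0.085 F [ 1.   9.5 -0.2]
shift cm [ 33.38 -10.63   3.74]
```

View pics/m3.png

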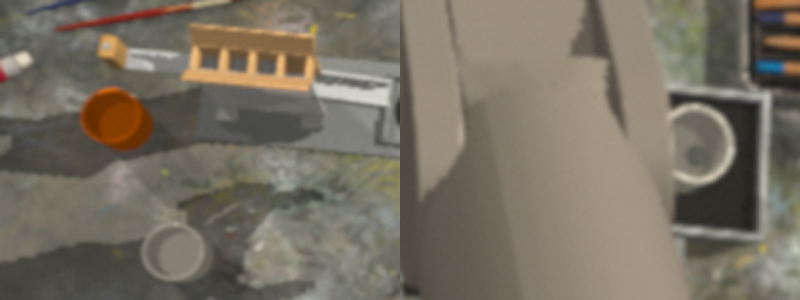

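The left view shows cup B unmoved at about (204,297). The right view shows cup A upright on the plate with its ball. I go to cup B.

Call:
arm_command(
  targets=[
    [4,-1.5,0,0,0,0,8.5],
    [4.5,-1.5,0,0,0,0,8.5],
    [4.5,-1.5,0,0,0,0,8.5],
    [4.5,-1.5,0,0,0,0,8.5],
    [4.5,-1.5,0,0,0,0,8.5],
    [4.5,-1.5,0,0,0,0,8.5],
    [4.5,-1.2,0,0,0,0,8.5],
    [1.5,0,0,0,0,0,8.5],
  ],
)

```text
time: 21.75
eef_pos: [0.4195, 0.1889, 0.187]
eef_rot: [0.736, 0.677, 0.001, 0.0]
wrist_force: [0.1, -0.7, 0.9]
finger_gap: 0.0851
gripper_force: 0.0
```

Call:
arm_command(
  targets=[
    [0,0,1,0,0,0,8.5],
    [0,0,0,0,0,0,8.5],
    [0,0,0,0,0,0,8.5],
  ],
)

```text
time: 22.05
eef_pos: [0.4207, 0.1833, 0.1756]
eef_rot: [0.738, 0.675, -0.001, -0.0]
wrist_force: [-0.2, 0.1, -0.3]
finger_gap: 0.085
gripper_force: 0.0
```

```bash
python3 -c "
from h import *
im,d=grab('scene'); P=cloud('scene',d)
m=(P[...,2]>.05)&(P[...,2]<.07)&(abs(P[...,0]-.416)<.06)&(abs(P[...,1]-.2)<.06)
q=P[m]; print(m.sum(),cv2.minEnclosingCircle(q[:,:2].astype(np.float32)))
rel([.4160,.2012,.020],-5)"
```

```text
253 ((0.41316378116607666, 0.20307429134845734), 0.029211483895778656)
t 22.1 tcp [0.4209 0.1833 0.1758] y-axis yaw -5.1 tilt [-0. -0. -1.] gap 0.0849 F [ 0.7 -1.3  0.6]
shift cm [ 1.74 -0.65 15.58]
turn about tool z [np.float64(-0.1)]
```

Call:
arm_command(
  targets=[
    [1,-0.4,0,0,0,0,8.5],
    [0.75,-0.25,2,0,0,0,8.5],
    [0,0,3,0,0,0,8.5],
    [0,0,3,0,0,0,8.5],
    [0,0,3,0,0,0,8.5],
    [0,0,2.5,0,0,0,8.5],
    [0,0,1.4,0,0,0,8.5],
    [0,0,0.5,0,0,0,8.5],
  ],
)

```text
time: 22.9
eef_pos: [0.4152, 0.2025, 0.0208]
eef_rot: [0.737, 0.675, -0.001, -0.0]
wrist_force: [0.4, 0.0, 0.1]
finger_gap: 0.0848
gripper_force: 0.0
```

Call:
arm_command(
  targets=[
    [0,0,0,0,0,0,7],
    [0,0,0,0,0,0,5.5],
    [0,0,0,0,0,0,5],
    [0,0,0,0,0,0,5],
    [0,0,0,0,0,0,5],
    [0,0,0,0,0,0,5],
    [0,0,0,0,0,0,5],
  ],
)

```text
time: 23.6
eef_pos: [0.4164, 0.2028, 0.0229]
eef_rot: [0.737, 0.675, 0.001, 0.0]
wrist_force: [-3.1, -0.3, 6.9]
finger_gap: 0.055
gripper_force: 36.1
```

Call:
arm_command(
  targets=[
    [0,0,-1,0,0,0,5],
    [0,0,-3,0,0,0,5],
    [0,0,-4,0,0,0,5],
    [-1,0,-4,0,0,0,5],
    [-3,0,-1,0,0,0,5],
    [-4,0,0,0,0,0,5],
    [-4,0,0,0,0,0,5],
    [-4,1,0,0,0,0,5],
  ],
)

```text
time: 24.4
eef_pos: [0.4109, 0.0407, 0.153]
eef_rot: [0.737, 0.676, 0.0, 0.001]
wrist_force: [0.1, -0.2, -0.7]
finger_gap: 0.0549
gripper_force: 37.4
```

Call:
arm_command(
  targets=[
    [-3,2,0,0,0,0,5],
    [-2,3,0,0,0,0,5],
    [0,3.5,0,0,0,0,5],
    [0,3.5,0,0,0,0,5],
    [0,2.5,0,0,0,0,5],
    [0,1,0,0,0,0,5],
    [0,0.5,0,0,0,0,5],
    [0,0,0,0,0,0,5],
  ],
)

```text
time: 25.2
eef_pos: [0.5665, -0.0214, 0.1523]
eef_rot: [0.737, 0.676, 0.0, -0.0]
wrist_force: [-0.7, 0.8, -0.9]
finger_gap: 0.0544
gripper_force: 37.4
```

```bash
python3 -c "
from h import *
rel([.5682,-.0202,.027],-5.1)"
```

```text
t 25.2 tcp [ 0.5665 -0.0214  0.1523] y-axis yaw -4.99 tilt [ 0.  0. -1.] gap 0.0544 F [-0.7  0.8 -0.9]
shift cm [ 0.13  0.15 12.53]
turn about tool z [np.float64(0.11)]
```

Call:
arm_command(
  targets=[
    [0.15,0.1,1.5,0,0,0,5],
    [0,0,3,0,0,0,5],
    [0,0,3,0,0,0,5],
    [0,0,2.5,0,0,0,5],
    [0,0,1.2,0,0,0,5],
    [0,0,0.7,0,0,0,5],
    [0,0,0.3,0,0,0,5],
    [0,0,0,0,0,0,5],
  ],
)

```text
time: 26.0
eef_pos: [0.5682, -0.02, 0.0303]
eef_rot: [0.737, 0.676, 0.0, 0.0]
wrist_force: [0.1, -0.7, -1.3]
finger_gap: 0.0549
gripper_force: 37.4
```

```bash
python3 -c "
from h import *
rel([.5682,-.0202,.026],-5.1)"
```

```text
t 26.0 tcp [ 0.5682 -0.02    0.0303] y-axis yaw -5.0 tilt [ 0.001 -0.    -1.   ] gap 0.0549 F [ 0.1 -0.7 -1.3]
shift cm [-0.02 -0.    0.43]
turn about tool z [np.float64(0.1)]
```

Call:
arm_command(
  targets=[
    [0,0,0.2,0,0,0,5],
    [0,0,0.2,0,0,0,5],
    [0,0,0,0,0,0,5.8],
    [0,0,0,0,0,0,7],
    [0,0,0,0,0,0,8.5],
    [0,0,0,0,0,0,8.5],
    [0,0,-1,0,0,0,8.5],
    [0,0,-3,0,0,0,8.5],
  ],
)

```text
time: 26.8
eef_pos: [0.5665, -0.02, 0.0648]
eef_rot: [0.737, 0.676, -0.001, -0.002]
wrist_force: [1.2, -0.4, 0.7]
finger_gap: 0.0846
gripper_force: 0.0
```

Call:
arm_command(
  targets=[
    [0,0,-4,0,0,0,8.5],
    [0,0,-4,0,0,0,8.5],
    [0,0,-4,0,0,0,8.5],
    [0,0,-4,0,0,0,8.5],
    [0,0,-4.5,0,0,0,8.5],
    [2,0,0,0,0,0,7],
    [4,0,0,0,0,0,6],
    [4,0,0,0,0,0,6],
  ],
)

```text
time: 27.6
eef_pos: [0.5767, 0.08, 0.272]
eef_rot: [0.738, 0.675, 0.0, 0.001]
wrist_force: [0.8, 0.4, 0.9]
finger_gap: 0.0601
gripper_force: 0.0
```

Call:
arm_command(
  targets=[
    [4,0,0,0,0,0,6],
    [4,0,0,0,0,0,6],
    [4,0,0,0,0,0,6],
    [3,0,0,0,0,0,6],
    [1.2,0,2,0,0,0,6],
    [0,0,1,0,0,0,6],
    [0,0,0,0,0,0,6],
  ],
)

```text
time: 28.3
eef_pos: [0.5902, 0.2401, 0.2398]
eef_rot: [0.737, 0.676, -0.001, -0.0]
wrist_force: [-0.1, -0.5, 0.4]
finger_gap: 0.0599
gripper_force: 0.0
```

```bash
python3 -c "
from h import *
rel([.5923,.2423,.1525],-5.1)
im,d=grab('scene'); save(cv2.resize(im[200:400,200:460],None,fx=3,fy=3),'pics/s4.png')"
```

```text
t 28.3 tcp [0.5902 0.2401 0.2398] y-axis yaw -4.98 tilt [-0.002 -0.001 -1.   ] gap 0.0599 F [-0.1 -0.5  0.4]
shift cm [0.25 0.21 8.73]
turn about tool z [np.float64(0.12)]
```

View pics/s4.png

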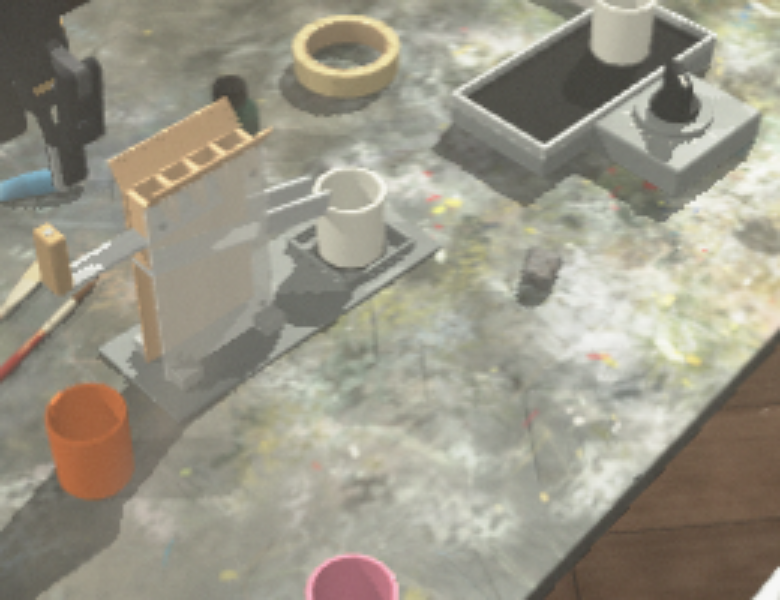

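Cup B stands upright on the mark, cup A is on the plate, and the gate's handle is drawn out about 33 mm. I grip the handle again.

Call:
arm_command(
  targets=[
    [0.25,0.15,2,0,0,0,6],
    [0,0,2.5,0,0,0,6],
    [0,0,2.2,0,0,0,6],
    [0,0,1.5,0,0,0,6],
    [0,0,0.5,0,0,0,6],
    [0,0,0,0,0,0,4],
  ],
)

```text
time: 28.95
eef_pos: [0.5928, 0.2428, 0.1541]
eef_rot: [0.738, 0.675, -0.0, -0.0]
wrist_force: [-0.5, 0.7, 0.2]
finger_gap: 0.0467
gripper_force: 0.0
```

Call:
arm_command(
  targets=[
    [0,0,0,0,0,0,3],
    [0,0,0,0,0,0,1.5],
    [0,0,0,0,0,0,1.5],
    [0,0,0,0,0,0,1.5],
    [0,0,0,0,0,0,1.5],
    [0,0,0,0,0,0,1.5],
  ],
)

```text
time: 29.55
eef_pos: [0.5924, 0.2439, 0.1552]
eef_rot: [0.737, 0.676, 0.0, 0.0]
wrist_force: [-5.0, -0.4, 7.1]
finger_gap: 0.0212
gripper_force: 36.1
```

```bash
python3 -c "
from h import *
rel([.5944,.2657,.154],-5.1)"
```

```text
t 29.55 tcp [0.5924 0.2439 0.1552] y-axis yaw -4.98 tilt [ 0.001  0.001 -1.   ] gap 0.0212 F [-5.  -0.4  7.1]
shift cm [2.19 0.01 0.12]
turn about tool z [np.float64(0.12)]
```

Call:
arm_command(
  targets=[
    [0.4,0,0,0,0,0,1.5],
    [0.5,0,0,0,0,0,1.5],
    [0.5,0,0,0,0,0,1.5],
    [0.5,0,0,0,0,0,1.5],
    [0.4,0,0,0,0,0,1.5],
    [0,0,0,0,0,0,1.5],
    [0,0,0,0,0,0,1.5],
    [0,0,0,0,0,0,1.5],
  ],
)

```text
time: 30.35
eef_pos: [0.5945, 0.2671, 0.1552]
eef_rot: [0.737, 0.676, 0.001, -0.0]
wrist_force: [-3.9, 1.4, 6.8]
finger_gap: 0.0214
gripper_force: 36.2
```

Call:
arm_command(
  targets=[
    [0,0,0,0,0,0,1.5],
    [0,0,0,0,0,0,1.5],
    [0,0,0,0,0,0,1.5],
    [0,0,0,0,0,0,1.5],
    [0,0,0,0,0,0,1.5],
    [0,0,0,0,0,0,1.5],
  ],
)

```text
time: 30.95
eef_pos: [0.5945, 0.2671, 0.1552]
eef_rot: [0.737, 0.676, 0.001, -0.0]
wrist_force: [-4.3, 2.0, 6.8]
finger_gap: 0.0215
gripper_force: 36.2
```

```bash
python3 -c "
from h import *
rel([.5893,.2089,.154],-5.1)
im,d=grab('top'); save(cv2.resize(im[180:270,190:340],(700,420),interpolation=cv2.INTER_CUBIC),'pics/t5.png')"
```

```text
t 30.95 tcp [0.5945 0.2671 0.1552] y-axis yaw -4.97 tilt [ 0.001  0.001 -1.   ] gap 0.0215 F [-4.3  2.   6.8]
shift cm [-5.84 -0.01  0.11]
turn about tool z [np.float64(0.13)]
```

View pics/t5.png

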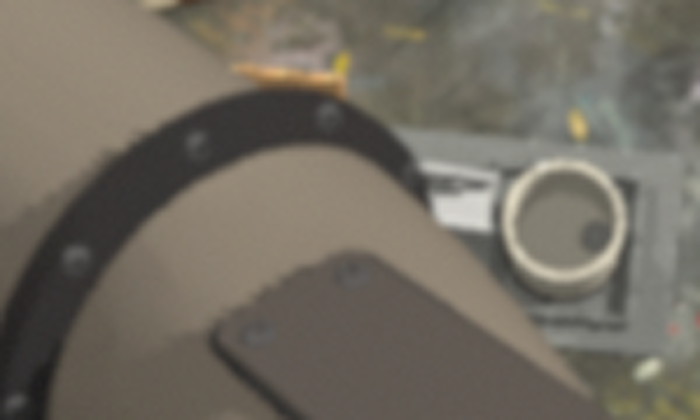

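One ball lies in cup B, as the dark spot at (600,235) in the crop shows. I now push the gate shut.

Call:
arm_command(
  targets=[
    [-0.5,0,0,0,0,0,1.5],
    [-1,0,0,0,0,0,1.5],
    [-1,0,0,0,0,0,1.5],
    [-1,0,0,0,0,0,1.5],
    [-1,0,0,0,0,0,1.5],
    [-0.8,0,0,0,0,0,1.5],
    [-0.4,0,0,0,0,0,1.5],
    [-0.2,0,0,0,0,0,1.5],
  ],
)

```text
time: 31.8
eef_pos: [0.5893, 0.2098, 0.1553]
eef_rot: [0.737, 0.676, 0.002, -0.001]
wrist_force: [-1.7, 19.1, -0.3]
finger_gap: 0.0212
gripper_force: 35.4
```

Call:
arm_command(
  targets=[
    [0,0,0,0,0,0,1.5],
    [0,0,0,0,0,0,1.5],
  ],
)

```text
time: 32.0
eef_pos: [0.5893, 0.2099, 0.1552]
eef_rot: [0.737, 0.676, 0.002, -0.001]
wrist_force: [-3.3, 11.9, 5.4]
finger_gap: 0.0213
gripper_force: 36.0
```

The gate is against its stop, since the force rose. I release and fetch cup B.

Call:
arm_command(
  targets=[
    [0,0,0,0,0,0,3],
    [0,0,0,0,0,0,5],
    [0,0,0,0,0,0,7],
    [0,0,-1,0,0,0,8.5],
    [0,0,-3,0,0,0,8.5],
    [0,0,-4,0,0,0,8.5],
    [0,0,-4,0,0,0,8.5],
    [-3,0,0,0,0,0,8.5],
  ],
)

```text
time: 32.8
eef_pos: [0.5878, 0.1823, 0.2802]
eef_rot: [0.736, 0.677, 0.004, 0.001]
wrist_force: [0.9, 0.1, 0.8]
finger_gap: 0.085
gripper_force: 0.0
```

Call:
arm_command(
  targets=[
    [-4,0,0,0,0,0,8.5],
    [-4,0,0,0,0,0,8.5],
    [-4,0,0,0,0,0,8.5],
    [-4,0,0,0,0,0,8.5],
    [-3,0,0,0,0,0,8.5],
    [-1,0,0,0,0,0,8.5],
    [0,0,0,0,0,0,8.5],
    [0,0,0,0,0,0,8.5],
  ],
)

```text
time: 33.6
eef_pos: [0.5695, -0.0205, 0.2743]
eef_rot: [0.737, 0.676, 0.0, 0.0]
wrist_force: [0.4, 0.9, -0.0]
finger_gap: 0.0849
gripper_force: 0.0
```

```bash
python3 -c "
from h import *
im,d=grab('scene'); P=cloud('scene',d)
m=(P[...,2]>.054)&(P[...,2]<.07)&(abs(P[...,0]-.568)<.05)&(P[...,1]<.015)&(P[...,1]>-.07)
q=P[m]; print(m.sum(),cv2.minEnclosingCircle(q[:,:2].astype(np.float32)))
im,d=grab('top'); P=cloud('top',d); q=P[190:215,170:205]; m=(q[...,2]>.175)&(q[...,2]<.2); print('handle',m.sum(),np.round(np.nanmedian(q[m],0),4))
rel([.5682,-.0200,.025],-5.1)"
```

```text
165 ((0.5658068060874939, -0.020508162677288055), 0.02996804006397724)
handle 91 [0.5882 0.208  0.1821]
t 33.7 tcp [ 0.5695 -0.0199  0.2741] y-axis yaw -4.87 tilt [ 0.     0.001 -1.   ] gap 0.0848 F [ 0.3  0.6 -0.6]
shift cm [-0.03 -0.13 24.91]
turn about tool z [np.float64(0.23)]
```

Measured from above, the handle is back at its start position (0.588,0.208), so the gate is shut. I descend to the cup.

Call:
arm_command(
  targets=[
    [0,-0.1,3,0,0,0.2,8.5],
    [0,0,4,0,0,0,8.5],
    [0,0,4,0,0,0,8.5],
    [0,0,4,0,0,0,8.5],
    [0,0,4,0,0,0,8.5],
    [0,0,3,0,0,0,8.5],
    [0,0,1.8,0,0,0,8.5],
    [0,0,1,0,0,0,8.5],
  ],
)

```text
time: 34.5
eef_pos: [0.5681, -0.0205, 0.0247]
eef_rot: [0.738, 0.675, -0.0, -0.001]
wrist_force: [0.7, 0.4, -0.2]
finger_gap: 0.0848
gripper_force: 0.0
```

Call:
arm_command(
  targets=[
    [0,0,0,0,0,0,7],
    [0,0,0,0,0,0,5.5],
    [0,0,0,0,0,0,5],
    [0,0,0,0,0,0,5],
    [0,0,0,0,0,0,5],
    [0,0,0,0,0,0,5],
    [0,0,0,0,0,0,5],
  ],
)

```text
time: 35.2
eef_pos: [0.5693, -0.0215, 0.0273]
eef_rot: [0.738, 0.674, 0.001, 0.001]
wrist_force: [-2.6, 0.7, 8.4]
finger_gap: 0.0543
gripper_force: 37.6
```

Call:
arm_command(
  targets=[
    [0,0,-0.5,0,0,0,5],
    [0,0,-1.5,0,0,0,5],
    [0,0,-3,0,0,0,5],
    [0,0,-3,0,0,0,5],
    [0,0,-2,0,0,0,5],
    [-1,0,-1,0,0,0,5],
    [-2,0,0,0,0,0,5],
    [-3,0,0,0,0,0,5],
  ],
)

```text
time: 36.0
eef_pos: [0.5629, -0.0816, 0.1367]
eef_rot: [0.738, 0.675, 0.0, 0.0]
wrist_force: [0.9, -0.8, -1.3]
finger_gap: 0.0549
gripper_force: 37.3
```

Call:
arm_command(
  targets=[
    [-4,0.5,0,0,0,0,5],
    [-4,0,0,0,0,0,5],
    [-4,0,0,0,0,0,5],
    [-4,0,0,0,0,0,5],
    [-2,0,0,0,0,0,5],
    [-1,0,0,0,0,0,5],
    [0,0,0,0,0,0,5],
    [0,0,0,0,0,0,5],
  ],
)

```text
time: 36.8
eef_pos: [0.5508, -0.2698, 0.1359]
eef_rot: [0.738, 0.675, 0.0, -0.0]
wrist_force: [0.7, 0.9, -0.6]
finger_gap: 0.0545
gripper_force: 37.3
```

```bash
python3 -c "
from h import *
rel([.5526,-.2728,.047],-5)
im,d=grab('scene'); save(cv2.resize(im[160:300,300:500],(700,490)),'pics/s6.png')"
```

```text
t 36.8 tcp [ 0.5508 -0.2698  0.1359] y-axis yaw -5.14 tilt [ 0.     0.001 -1.   ] gap 0.0545 F [ 0.7  0.9 -0.6]
shift cm [-0.29  0.21  8.89]
turn about tool z [np.float64(-0.14)]
```

View pics/s6.png

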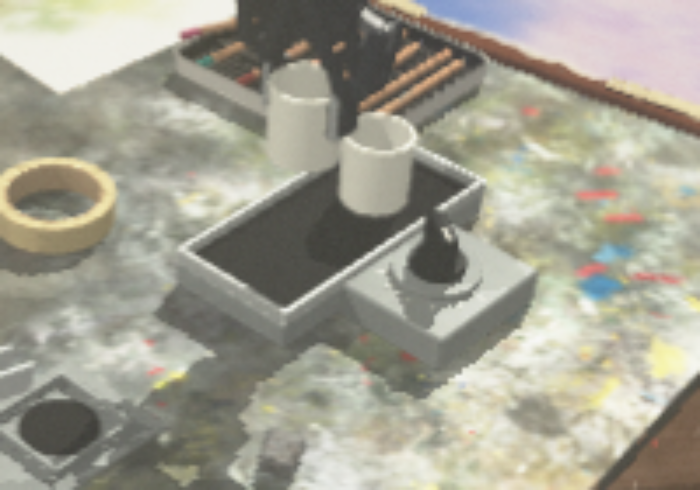

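Cup B hangs upright. Cup A may stand nearer the plate's middle than where I placed it, so I measure it before lowering.

```bash
python3 -c "
from h import *
print(onz('scene',[(300+377/3.5,160+133/3.5)],.084), proj('scene',[[.5450,-.362,.084],[.5526,-.2728,.084],[.5487,-.3176,.024]]))
im,d=grab('scene'); P=cloud('scene',d)
m=(P[...,2]>.076)&(P[...,2]<.092)&(abs(P[...,0]-.549)<.06)&(abs(P[...,1]+.33)<.1)
q=P[m]; print(m.sum(),cv2.minEnclosingCircle(q[:,:2].astype(np.float32)))"
```

```text
[[ 0.54199438 -0.36274556  0.084     ]] [[406.62704918 197.71153098]
 [384.78641522 211.04714667]
 [394.28069361 222.58137327]]
125 ((0.5418150424957275, -0.36471685767173767), 0.03065980225801468)
```

Cup A is where I placed it, at (0.542,-0.363). I lower cup B.

Call:
arm_command(
  targets=[
    [-0.3,0.2,2,0,0,0,5],
    [0,0,2.5,0,0,0,5],
    [0,0,2.2,0,0,0,5],
    [0,0,1.2,0,0,0,5],
    [0,0,0.6,0,0,0,5],
    [0,0,0.2,0,0,0,5],
    [0,0,0,0,0,0,5],
  ],
)

```text
time: 37.6
eef_pos: [0.5528, -0.2741, 0.0492]
eef_rot: [0.738, 0.674, 0.0, 0.0]
wrist_force: [-0.0, -0.1, -0.8]
finger_gap: 0.0544
gripper_force: 37.3
```

Call:
arm_command(
  targets=[
    [0,0,0.2,0,0,0,5],
    [0,0,0,0,0,0,5.5],
    [0,0,0,0,0,0,6],
    [0,0,0,0,0,0,7],
    [0,0,0,0,0,0,8.5],
    [0,0,0,0,0,0,8.5],
    [0,0,-1,0,0,0,8.5],
    [0,0,-3,0,0,0,8.5],
  ],
)

```text
time: 38.4
eef_pos: [0.551, -0.2736, 0.0856]
eef_rot: [0.738, 0.674, -0.001, -0.002]
wrist_force: [0.1, 0.1, 0.9]
finger_gap: 0.085
gripper_force: 0.0
```

Call:
arm_command(
  targets=[
    [0,0,-4,0,0,0,8.5],
    [0,0,-4,0,0,0,8.5],
    [0,0,-2,0,0,0,8.5],
    [3,-2,0,0,0,0,8.5],
    [4,-4,0,0,0,0,8.5],
    [4,-2,0,0,0,0,8.5],
    [4,0,0,0,0,0,8.5],
    [4,0,0,0,0,0,8.5],
  ],
)

```text
time: 39.2
eef_pos: [0.4936, -0.0817, 0.1878]
eef_rot: [0.739, 0.674, -0.0, 0.001]
wrist_force: [1.6, -0.8, -0.2]
finger_gap: 0.0851
gripper_force: 0.0
```

```bash
python3 -c "
from h import *
im,d=cups(); P=cloud('top',d)
a=im[195:320,375:510];b=im[170:270,160:330]
f=lambda x:cv2.resize(x,(400,320),interpolation=cv2.INTER_CUBIC)
save(np.hstack([f(a),f(b)]),'pics/m4.png')
q=P[265:312,412:472]; m=(q[...,2]>.055)&(q[...,2]<.09); print('knob',m.sum(),cv2.minAreaRect(q[m][:,:2].astype(np.float32)))
rel([.4500,-.3080,.20],50)"|grep  'circ .0.5\|cm\|tcp\|knob\|turn'
```

```text
white [263 212  34  18 285] z 0.099 circ [0.5738 0.0415 0.0341] px [280.  220.5  16.4] onz [0.5737 0.0418 0.0993]
knob 154 ((0.4491726756095886, -0.3071160614490509), (0.014308732002973557, 0.04160303622484207), 49.13007354736328)
t 39.25 tcp [ 0.4945 -0.0748  0.1884] y-axis yaw -4.89 tilt [ 0.002  0.001 -1.   ] gap 0.0849 F [-0.8  9.4  0.4]
shift cm [-23.61  -2.44  -1.19]
turn about tool z [np.float64(-54.89)]
```

View pics/m4.png

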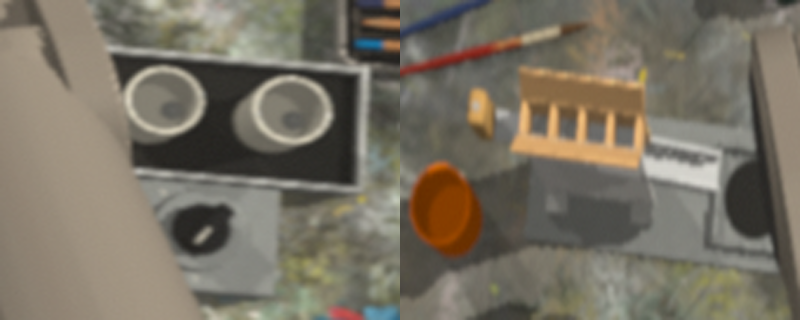

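Both cups stand on the plate with one ball each, and the hopper's gate is shut with the handle at its start place. Next is the knob.

Call:
arm_command(
  targets=[
    [-4,0,0,0,0,0,6],
    [-4.5,-0.5,0,0,0,0,6],
    [-4.5,-0.5,0,0,0,0,6],
    [-4.5,-0.5,0,0,0,0,6],
    [-4,-0.5,0,0,0,0,6],
    [-1.5,-0.4,0,0,0,0,6],
    [0,0,0,0,0,-7,5],
    [0,0,0,0,0,-8,5],
  ],
)

```text
time: 40.05
eef_pos: [0.4493, -0.3098, 0.1874]
eef_rot: [0.643, 0.766, 0.0, 0.0]
wrist_force: [0.6, 0.9, -0.2]
finger_gap: 0.0505
gripper_force: 0.0
```

Call:
arm_command(
  targets=[
    [0,0,0,0,0,-8,5],
    [0,0,0,0,0,-8,5],
    [0,0,0,0,0,-8,5],
    [0,0,0,0,0,-8,5],
    [0,0,0,0,0,-7.5,5],
    [0,0,0,0,0,0,5],
    [0,0,0,0,0,0,5],
  ],
)

```text
time: 40.75
eef_pos: [0.4494, -0.3095, 0.1871]
eef_rot: [0.35, 0.937, 0.0, 0.0]
wrist_force: [-0.4, 0.1, -0.1]
finger_gap: 0.0498
gripper_force: 0.0
```

```bash
python3 -c "
from h import *
rel([.4497,-.3077,.050],49.5)
print(np.round(robot.get_obs()['q'],2))"
```

```text
t 40.75 tcp [ 0.4494 -0.3095  0.1871] y-axis yaw 49.08 tilt [ 0.  0. -1.] gap 0.0498 F [-0.4  0.1 -0.1]
shift cm [ 0.1   0.15 13.71]
turn about tool z [np.float64(-0.42)]
[ 1.24  0.4  -0.93  1.9   0.38  1.03  1.  ]
```

Call:
arm_command(
  targets=[
    [0.1,0.15,2,0,0,0,5],
    [0,0,3,0,0,0,5],
    [0,0,3,0,0,0,5],
    [0,0,3,0,0,0,5],
    [0,0,1.8,0,0,0,5],
    [0,0,0.8,0,0,0,5],
    [0,0,0,0,0,0,5],
  ],
)

```text
time: 41.45
eef_pos: [0.4497, -0.3076, 0.0506]
eef_rot: [0.348, 0.937, 0.0, -0.0]
wrist_force: [-0.1, 0.1, 1.1]
finger_gap: 0.0498
gripper_force: 0.0
```

Call:
arm_command(
  targets=[
    [0,0,0,0,0,0,3],
    [0,0,0,0,0,0,1],
    [0,0,0,0,0,0,0.8],
    [0,0,0,0,0,0,0.8],
    [0,0,0,0,0,0,0.8],
    [0,0,0,0,0,0,0.8],
    [0,0,0,0,0,0,0.8],
  ],
)

```text
time: 42.15
eef_pos: [0.4512, -0.3075, 0.0522]
eef_rot: [0.348, 0.938, 0.0, 0.001]
wrist_force: [3.1, 4.9, 7.5]
finger_gap: 0.0134
gripper_force: 36.8
```

```bash
python3 -c "
from h import *
rel([.4497,-.3077,.050],-52.5); s=robot.get_obs(); print(s['torque'],np.round(s['q'],2))"
```

```text
t 42.15 tcp [ 0.4512 -0.3075  0.0522] y-axis yaw 49.32 tilt [ 0.003 -0.    -1.   ] gap 0.0134 F [3.1 4.9 7.5]
shift cm [ 0.1  -0.11  0.22]
turn about tool z [np.float64(-78.18)]
[ 1.04997465 -0.53550177  0.0038555 ] [ 1.12  0.58 -0.81  2.    0.58  0.8   0.84]
```

Call:
arm_command(
  targets=[
    [0,0,0,0,0,3,0.8],
    [0,0,0,0,0,6,0.8],
    [0,0,0,0,0,6,0.8],
    [0,0,0,0,0,6,0.8],
    [0,0,0,0,0,6,0.8],
    [0,0,0,0,0,6,0.8],
    [0,0,0,0,0,6,0.8],
    [0,0,0,0,0,6,0.8],
  ],
)

```text
time: 42.95
eef_pos: [0.4501, -0.3079, 0.0522]
eef_rot: [0.682, 0.732, 0.0, 0.001]
wrist_force: [-3.2, 3.2, 11.6]
finger_gap: 0.0133
gripper_force: 37.5
```

Call:
arm_command(
  targets=[
    [0,0,0,0,0,6,0.8],
    [0,0,0,0,0,6,0.8],
    [0,0,0,0,0,6,0.8],
    [0,0,0,0,0,6,0.8],
    [0,0,0,0,0,6,0.8],
    [0,0,0,0,0,6,0.8],
    [0,0,0,0,0,6,0.8],
    [0,0,0,0,0,6,0.8],
  ],
)

```text
time: 43.75
eef_pos: [0.4491, -0.3074, 0.0521]
eef_rot: [0.92, 0.391, -0.0, -0.0]
wrist_force: [-9.7, 8.7, 20.5]
finger_gap: 0.0129
gripper_force: 38.7
```

```bash
python3 -c "
from h import *
rel([.4497,-.3077,.050],-52.5); s=robot.get_obs(); print(s['torque'],np.round(s['q'],2))"
```

```text
t 43.75 tcp [ 0.4491 -0.3074  0.0521] y-axis yaw -43.96 tilt [-0.001  0.    -1.   ] gap 0.0129 F [-9.7  8.7 20.5]
shift cm [0.02 0.06 0.21]
turn about tool z [np.float64(8.54)]
[1.80935373 2.41266501 0.00503469] [ 0.83  0.48 -0.42  2.02  0.3   0.7  -0.55]
```

Call:
arm_command(
  targets=[
    [0,0,-0.1,0,0,3,0.8],
    [0,0,0,0,0,3,0.8],
    [0,0,0,0,0,2,0.8],
    [0,0,0,0,0,1,0.8],
    [0,0,0,0,0,0,0.8],
  ],
)

```text
time: 44.25
eef_pos: [0.449, -0.3072, 0.0522]
eef_rot: [0.948, 0.32, -0.0, -0.001]
wrist_force: [-4.8, 4.1, 3.3]
finger_gap: 0.013
gripper_force: 36.7
```

```bash
python3 -c "
from h import *
rel([.4497,-.3077,.050],-52.5); s=robot.get_obs(); print(s['torque'])"
```

```text
t 44.25 tcp [ 0.449  -0.3072  0.0522] y-axis yaw -52.72 tilt [-0.001  0.001 -1.   ] gap 0.013 F [-4.8  4.1  3.3]
shift cm [0.03 0.09 0.22]
turn about tool z [np.float64(-0.22)]
[1.14171343 1.21833679 0.23527351]
```

Call:
arm_command(
  targets=[
    [0,0,0,0,0,2,0.8],
    [0,0,0,0,0,1.5,0.8],
    [0,0,0,0,0,0,0.8],
  ],
)

```text
time: 44.55
eef_pos: [0.4493, -0.3071, 0.0523]
eef_rot: [0.957, 0.291, -0.0, -0.0]
wrist_force: [-4.0, 4.3, 2.5]
finger_gap: 0.0136
gripper_force: 57.9
```

```bash
python3 -c "
from h import *
rel([.4497,-.3077,.050],-52.5); s=robot.get_obs(); print(s['torque'])"
```

```text
t 44.55 tcp [ 0.4493 -0.3071  0.0523] y-axis yaw -56.16 tilt [-0.001  0.    -1.   ] gap 0.0136 F [-4.   4.3  2.5]
shift cm [0.   0.08 0.23]
turn about tool z [np.float64(-3.66)]
[1.08533341 0.94261444 1.20079372]
```

The torque is now 1.2 N m, so the knob is on its stop. I release and go clear.

Call:
arm_command(
  targets=[
    [0,0,0,0,0,-2,0.8],
    [0,0,0,0,0,0,2.5],
    [0,0,0,0,0,0,5],
    [0,0,0,0,0,0,6],
    [0,0,-1.5,0,0,0,6],
    [0,0,-3,0,0,0,6],
    [0,0,-4,0,0,0,6],
    [0,0,-4,0,0,0,6],
  ],
)

```text
time: 45.35
eef_pos: [0.4495, -0.3076, 0.1792]
eef_rot: [0.952, 0.307, 0.0, -0.0]
wrist_force: [0.1, -0.9, 1.1]
finger_gap: 0.0596
gripper_force: 0.0
```

Call:
arm_command(
  targets=[
    [3,-3,-2,0,0,0,6],
    [3,-3,0,0,0,0,6],
    [3,-3,0,0,0,0,6],
    [3,-3,0,0,0,0,6],
    [3,-3,0,0,0,0,6],
    [2,-2,0,0,0,0,6],
    [0,0,0,0,0,0,6],
    [0,0,0,0,0,0,6],
  ],
)

```text
time: 46.15
eef_pos: [0.4882, -0.0703, 0.1977]
eef_rot: [0.951, 0.308, 0.0, 0.0]
wrist_force: [0.1, -0.1, 0.4]
finger_gap: 0.0599
gripper_force: 0.0
```

```bash
python3 -c "
from h import *
rel([.4497,-.3077,.2]); im,d=grab('top'); P=cloud('top',d); save(cv2.resize(im[180:320,160:510],(800,320),interpolation=cv2.INTER_CUBIC),'pics/t7.png')
q=P[265:312,412:472]; m=(q[...,2]>.055)&(q[...,2]<.09); print('knob',m.sum(),cv2.minAreaRect(q[m][:,:2].astype(np.float32)))"
```

```text
t 46.15 tcp [ 0.4882 -0.0703  0.1977] y-axis yaw -54.14 tilt [ 0.001 -0.    -1.   ] gap 0.0599 F [ 0.1 -0.1  0.4]
shift cm [-17.03  16.98  -0.22]
knob 171 ((0.44922566413879395, -0.30708298087120056), (0.041892390698194504, 0.015092928893864155), 35.81298828125)
```

View pics/t7.png

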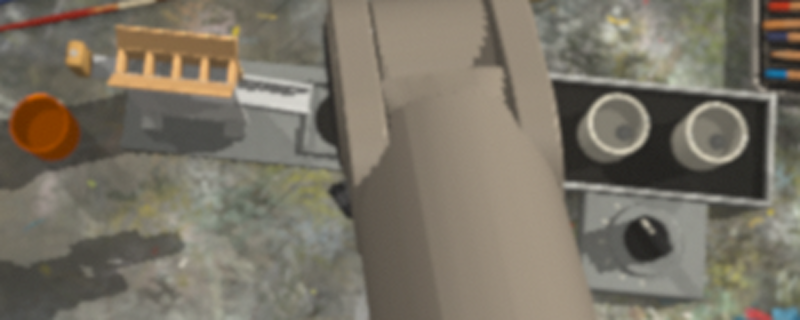

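The final view shows both cups upright on the plate with a ball each, at (615,125) and (712,132). The gate's handle is in, and the knob's bar lies at the angle of its end stop (measured 2.43 rad against 2.40). I hand in.

```bash
python3 -c "
from rig import robot
print(robot.close_job())"
```

```text
the job is handed in; nothing more can be done
None
```

I handed in the job: both white cups (the only two on the table) stand upright on the shaker's plate with one ball each, the gate is shut, the timer knob is at its end stop, and no bystander was touched; no verdict was returned.

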